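Sift the small nuts out of the mix

ROBOT

A 6-joint arm with a two-finger parallel gripper is mounted at the origin on the work surface. World frame = base frame: x ahead of the robot, y to its left, z up, the work surface at z = 0. Lengths are in m, angles in degrees, forces in N, time in s.
With the tool pointing down it reaches from about 0.375 to 0.9 m from the base axis. Payload 3.1 kg.
Tool frame: the origin (TCP) lies at the very end of the fingers, on their centre line; the grasp point (between the pads) lies 19 mm behind it; z points along the fingers, y is the direction in which the jaws open and shut (so a half turn about z gives the same grasp; the last joint's range is limited). The gripper opens to 87 mm and grips with 3 to 60 N. Pads are 19 mm wide; open, the fingers measure 117 mm over their backs; the gripper's body (75 mm by 190 mm) begins 51 mm behind the grasp point.
Start: joints at [-76.404, 30.224, 82.088, -0, 67.689, -10.227], TCP at [0.252, -0.572, 0.223] pointing down, gripper open.
Joint ranges: [-176.69, 176.69], [-43.24, 126.21], [12.49, 139.97], [-82, 262], [0, 151.66], [-163.58, 163.58]. Speed limits (degrees/s): [159.86, 159.86, 180, 180, 180, 180].

INTERFACE

Orientations are given as a 3x3 rotation matrix whose columns are the frame's x, y, z axes.
In Python, from rig import read_state, capture, hand_in gives the robot as it stands. The module is installed in compiled form; this text tells all that it offers.
- The arm moves only by the tool send_rows, never from a script. Its argument "moves" is one flat list of numbers, 7 for each row, row after row: the turn, a rotation vector about the world's x, y, z in degrees, then the shift along the world's x, y, z in cm, then the gripper's target within -1 to 1 (fully open at 1, half-way at 0, shut at -1). In form: [rx, ry, rz, tx, ty, tz, hand, rx, ry, rz, tx, ty, tz, hand, ...]. A call has 1 to 20 rows; each row shifts and turns the commanded pose from where the row before left it; what a row does not reach is not made up. A row lasts 1/10 s, in which the tool goes at most 50 mm and 8.59 degrees, less where a joint would pass 70% of its speed; a pose out of reach is approached as far as the arm can. A call with a gripper value outside its range is refused whole. The fingers move at their own pace and stop on an object; the grip force is fixed at half the most. Time passes only in rows, so rows that do not move let the fingers close. It gives the time, the measured TCP pose, the force and the opening at its end, in the units of the state.
- read_state(): the state, without advancing time (a new reading comes with each control period).
- capture(name): name is "scene" or "top" or "wrist"; returns a dict with "pixels" (420x560x3 uint8, red, green, blue), "vertical_fov" (degrees; the focal length in pixels is half the picture's height over the tangent of half this angle, whatever the lens; pixels are square), "cx", "cy" (the principal point, pixels), "rvec" (rotation vector, rad) and "tvec" (3), from world to camera coordinates, as OpenCV has them. Camera axes: x right, y down, z forward; pixel columns grow to the right and rows downward; lengths in m; the calibration is good to about 2 mm. The wrist camera is an equidistant fisheye: a pixel r from the principal point sees the ray r / f radians off the axis. A picture is of the moment at which its call begins. There is no depth.
- hand_in(): hands the job in, once; it reports no verdict.
The state is a dict: "time_s": time; "joint_positions": joint angles; "qvel": joint speeds; "tau": joint torques, N m; "position": TCP position; "tcp_rot": TCP orientation; "force": force on the tool from outside, world axes, zero at the start; "moment": the same for the moment, N m; "opening": opening from 0.0 (shut) to 1.0 (fully open).
Only numpy, scipy, OpenCV 4.12 (cv2) and the standard library are available. Lean on these libraries where they do the work, as an engineer would, in place of code of your own. Each camera call takes 0.05 s, during which the arm holds its last target.

TASK

Carry the sieve of mixed nuts level by its handle to the plywood catch box and lower it gently between the guide lips onto the rails. Keeping hold of it, shake it side to side along the rails, without banging the ends, until every small nut has dropped into the box and only the large ones are left. Then slide the sieve up to the stop screw, press it lightly home against the pad for a moment, and let go of it there; do not push hard on the box or the stop at any time, and leave the other things alone.

Things in the scene. Friction and masses are not known exactly. Their poses are not given: they have to be found in the camera images.
- sieve: loose bar-screen sieve, a bare aluminium tray, 0.2 to 0.35 kg (about 0.65 kg loaded). Origin: centre of its underside, z up. Tray 128 (x) by 149 (y) mm outside, walls 34 high, 4 thick. At the bottom a runner flange 4 thick sticks out along each x side: 152 mm over the flanges. Set it on the box's rails with its y along the box's y, either way round
- sieve_floor (a point): centre of the sieve's floor, top face, 4 mm above the sieve's origin. The floor is four bars along x, 14 mm wide, at y = -46.5, -15.5, 15.5, 46.5 mm, with open slots 17 wide between and beside them. Slippery metal (friction about 0.25 to 0.36): nuts slide on the bars only if the sieve is jerked to and fro along y with more than about 4 m/s2
- sieve_handle (a point): middle of the sieve's handle, 63 mm above the sieve's origin: a straight black bar along the sieve's y at x = 0, 16 mm wide (x), 18 high (z 54 to 72 mm), 149 long. Take it from above, fingers closing along the sieve's x
- box: fixed plywood catch box, open on top, 166 (x) by 252 (y) mm. Origin: centre of its underside, z up; inner floor at z = 6, inside 126 wide. End walls 88 high, inner faces at y = -120 and 120 mm. Sieve flanges rest and slide along y on two flat rails, one on each long side. Load on the box, also sideways while shaking, must stay under 45 N
- rails (a point): point midway between the two rails, at their top, 60 mm above the box's origin. Rails run along the box's y, flat from |x| = 63 to 78 mm. Outside each a guide lip (inner face |x| = 78 mm, so the sieve has 2 mm play each side) rises 6 mm, then flares outward at 45 degrees to 16 mm above the rail. With the sieve seated, its origin is at this height
- stop_screw (a point): where the hand screw passes through the inner face of the box's +y end wall, 78 mm above the box's origin, at x = 0. It carries a round rubber-faced pad, 24 mm across, facing the box's -y. The pad's face stands 10 to 32 mm inside that wall, as it happens to be set: not measured, find it by slowly pushing the sieve and feeling. It hardly gives; press it with under 30 N
- small0: small steel hex nut, 13 mm across flats, 9 mm thick, 10 g; origin at the centre of its underside; starts lying flat on one of the sieve's bars
- small1: small steel hex nut, 13 mm across flats, 9 mm thick, 10 g; origin at the centre of its underside; starts lying flat on one of the sieve's bars
- small2: small steel hex nut, 13 mm across flats, 9 mm thick, 10 g; origin at the centre of its underside; starts lying flat on one of the sieve's bars
- small3: small steel hex nut, 13 mm across flats, 9 mm thick, 10 g; origin at the centre of its underside; starts lying flat on one of the sieve's bars
- small4: small steel hex nut, 13 mm across flats, 9 mm thick, 10 g; origin at the centre of its underside; starts lying flat on one of the sieve's bars
- large0: large steel hex nut, 36 mm across flats, 19 mm thick, 105 g; origin at the centre of its underside; lies in the sieve, too big for its slots
- large1: large steel hex nut, 36 mm across flats, 19 mm thick, 105 g; origin at the centre of its underside; lies in the sieve, too big for its slots
- large2: large steel hex nut, 36 mm across flats, 19 mm thick, 105 g; origin at the centre of its underside; lies in the sieve, too big for its slots
- tape: bystander: roll of paper tape lying flat, 100 mm across, 24 mm high, origin under its centre
- brush: bystander: hand brush lying on the cart, origin under its middle
- sanding_block: bystander: wooden sanding block 65 x 120 x 30 mm, origin under its centre
Not all that is in view belongs to the job. Of the things like the sieve, leave any that is green; of the rest the smaller one is meant.

How it is judged (in metres and radians):
On the way, in this order (a step that is already met when the one before it is completed fails the run):
1. the held sieve rests on the rails between the lips (z of sieve in the frame of box between 0.057 and 0.063 m and x of sieve in the frame of box between -0.005 and 0.005 m and y of sieve in the frame of box between -0.05 and 0.05 m and angle between the x axis of sieve and the x axis of box, either way round below 0.06 rad and angle between sieve's own z axis and vertical below 0.05 rad and contact force between the fingers and sieve above 1 N), for 0.1 s.
2. all five small nuts are down in the box while the held sieve is on the rails with the large nuts in it (all of step 1 and z of small0 in the frame of box between 0 and 0.045 m and x of small0 in the frame of box between -0.066 and 0.066 m and y of small0 in the frame of box between -0.12 and 0.12 m and z of small1 in the frame of box between 0 and 0.045 m and x of small1 in the frame of box between -0.066 and 0.066 m and y of small1 in the frame of box between -0.12 and 0.12 m and z of small2 in the frame of box between 0 and 0.045 m and x of small2 in the frame of box between -0.066 and 0.066 m and y of small2 in the frame of box between -0.12 and 0.12 m and z of small3 in the frame of box between 0 and 0.045 m and x of small3 in the frame of box between -0.066 and 0.066 m and y of small3 in the frame of box between -0.12 and 0.12 m and z of small4 in the frame of box between 0 and 0.045 m and x of small4 in the frame of box between -0.066 and 0.066 m and y of small4 in the frame of box between -0.12 and 0.12 m and z of large0 in the frame of sieve between 0 and 0.03 m and x of large0 in the frame of sieve between -0.06 and 0.06 m and y of large0 in the frame of sieve between -0.071 and 0.071 m and z of large1 in the frame of sieve between 0 and 0.03 m and x of large1 in the frame of sieve between -0.06 and 0.06 m and y of large1 in the frame of sieve between -0.071 and 0.071 m and z of large2 in the frame of sieve between 0 and 0.03 m and x of large2 in the frame of sieve between -0.06 and 0.06 m and y of large2 in the frame of sieve between -0.071 and 0.071 m), for 0.1 s.
3. the sieve, on the rails, is pressed against the stop pad with more than 3 N for 0.2 s (z of sieve in the frame of box between 0.057 and 0.063 m and x of sieve in the frame of box between -0.005 and 0.005 m and y of sieve in the frame of box between -0.05 and 0.05 m and angle between the x axis of sieve and the x axis of box, either way round below 0.06 rad and angle between sieve's own z axis and vertical below 0.05 rad and contact force between sieve and stop_c0 above 3 N), for 0.2 s.
At the end, for the whole second after the job is handed in: the sieve is released and at rest on the rails between the lips, its end within 3 mm of the stop pad; all five small nuts lie in the box below the rails; all three large nuts are in the sieve (z of sieve in the frame of box between 0.057 and 0.063 m and x of sieve in the frame of box between -0.005 and 0.005 m and y of sieve in the frame of box between -0.05 and 0.05 m and angle between the x axis of sieve and the x axis of box, either way round below 0.06 rad and angle between sieve's own z axis and vertical below 0.05 rad and z of small0 in the frame of box between 0 and 0.045 m and x of small0 in the frame of box between -0.066 and 0.066 m and y of small0 in the frame of box between -0.12 and 0.12 m and z of small1 in the frame of box between 0 and 0.045 m and x of small1 in the frame of box between -0.066 and 0.066 m and y of small1 in the frame of box between -0.12 and 0.12 m and z of small2 in the frame of box between 0 and 0.045 m and x of small2 in the frame of box between -0.066 and 0.066 m and y of small2 in the frame of box between -0.12 and 0.12 m and z of small3 in the frame of box between 0 and 0.045 m and x of small3 in the frame of box between -0.066 and 0.066 m and y of small3 in the frame of box between -0.12 and 0.12 m and z of small4 in the frame of box between 0 and 0.045 m and x of small4 in the frame of box between -0.066 and 0.066 m and y of small4 in the frame of box between -0.12 and 0.12 m and z of large0 in the frame of sieve between 0 and 0.03 m and x of large0 in the frame of sieve between -0.06 and 0.06 m and y of large0 in the frame of sieve between -0.071 and 0.071 m and z of large1 in the frame of sieve between 0 and 0.03 m and x of large1 in the frame of sieve between -0.06 and 0.06 m and y of large1 in the frame of sieve between -0.071 and 0.071 m and z of large2 in the frame of sieve between 0 and 0.03 m and x of large2 in the frame of sieve between -0.06 and 0.06 m and y of large2 in the frame of sieve between -0.071 and 0.071 m and horizontal distance between stop_c0 and sieve below 0.0815 m and linear speed of sieve below 0.01 m/s); the robot touches nothing.
It fails at once if the sieve was tipped by more than 20 degrees (angle between sieve's own z axis and vertical above 0.35 rad).
It fails at once if the sieve was pushed against the box with more than 45 N (contact force between sieve and box above 45 N).
It fails at once if the sieve was pushed against the stop with more than 30 N (contact force between sieve and stop_c0 above 30 N).
It fails at once if a bystander was moved by more than 30 mm (distance of any of tape, brush, sanding_block from where it was at the start of the episode above 0.03 m).
It also fails if it takes over 72 s, if anything falls off the work surface, if the arm or the gripper's body presses on something with over 40 N, if the wrist force passes 120 N, or if a joint passes its speed limit or range.

## Working session

There is one attempt and no reset: what is moved stays moved. The work goes in short steps, Python scripts to look and compute and a tool call to move; the robot and the scene stay as the last step left them, time stands still between calls to the robot, and variables do not carry over. Pictures are saved under pics/ and viewed, and the job is handed in when it is done.

Besides the shell and the picture viewer there is one more tool, called after "Emit:" in YAML: its name, and indented under it one key for each argument. send_rows: Moves the arm, as the interface text tells. Its arguments: {"type":"object","properties":{"moves":{"type":"array","items":{"type":"number"}}},"required":["moves"]}

```bash
mkdir -p pics
cat > h.py <<'E'
import numpy as np, cv2, pickle
from rig import read_state, capture, hand_in
def shot(name,fn):
    c=capture(name); cv2.imwrite(f'pics/{fn}.png',c['pixels'][:,:,::-1]); pickle.dump(c,open(f'pics/{fn}.pkl','wb')); return c
def load(fn): return pickle.load(open(f'pics/{fn}.pkl','rb'))
def ray(c,u,v):
    H=c['pixels'].shape[0]; f=H/2/np.tan(np.radians(c['vertical_fov'])/2)
    R,_=cv2.Rodrigues(np.array(c['rvec'],float)); t=np.array(c['tvec'],float).ravel()
    x,y=(u-c['cx']),(v-c['cy'])
    if c.get('fish'):
        r=np.hypot(x,y); th=r/f; d=np.array([np.sin(th)*x/max(r,1e-9),np.sin(th)*y/max(r,1e-9),np.cos(th)])
    else: d=np.array([x/f,y/f,1])
    return -R.T@t, R.T@d
def atz(c,u,v,z):
    o,d=ray(c,u,v); return o+d*(z-o[2])/d[2]
def proj(c,P):
    H=c['pixels'].shape[0]; f=H/2/np.tan(np.radians(c['vertical_fov'])/2)
    R,_=cv2.Rodrigues(np.array(c['rvec'],float)); t=np.array(c['tvec'],float).ravel()
    p=R@np.array(P,float)+t
    if c.get('fish'):
        r=np.hypot(p[0],p[1]); th=np.arctan2(r,p[2]); return np.array([c['cx']+f*th*p[0]/r,c['cy']+f*th*p[1]/r])
    return np.array([c['cx']+f*p[0]/p[2],c['cy']+f*p[1]/p[2]])
E
python3 - <<'E'
from h import *
for n in ['scene','top','wrist']:
    c=shot(n,n+'0'); print(n,c['vertical_fov'],c['cx'],c['cy'],ray(c,c['cx'],c['cy']))
print(read_state())
E
```

```text
scene 57.825271854721436 286.85831945340976 210.92816666084445 (array([ 1.3231891 , -0.04010546,  0.78592327]), array([-0.7525331 ,  0.06890011, -0.65494023]))
top 51.586004565682735 274.880832142299 206.40189547495072 (array([0.41211483, 0.04703819, 1.06478169]), array([ 0.11606768, -0.01569595, -0.99311728]))
wrist 65.70646984690485 278.6886548454033 211.96677521107046 (array([ 0.31760064, -0.54069418,  0.38403251]), array([-0.24367752, -0.10606173, -0.96403951]))
{'time_s': 0.15, 'joint_positions': array([-7.64016598e+01,  3.02659799e+01,  8.21404851e+01, -1.64509359e-04,
        6.76891549e+01, -1.02250874e+01]), 'qvel': array([-0.0158293 , -0.11655215, -0.15615271,  0.00154441,  0.01795644,
       -0.02006415]), 'tau': array([-3.72348484e-05, -4.40430021e+01, -1.76842207e+01,  6.32377225e-02,
        5.52144216e-02, -1.01503667e-04]), 'position': array([ 0.25236206, -0.57116391,  0.22179914]), 'tcp_rot': array([[ 9.14794203e-01,  4.03920054e-01, -3.94959158e-04],
       [ 4.03920141e-01, -9.14792813e-01,  1.62147459e-03],
       [ 2.93640304e-04, -1.64284751e-03, -9.99998607e-01]]), 'force': array([ 1.04843683, -0.2135385 , -0.46999644]), 'moment': array([ 0.00423398,  0.03599936, -0.02326782]), 'opening': 1.0021887101760727}
```

View pics/scene0.png

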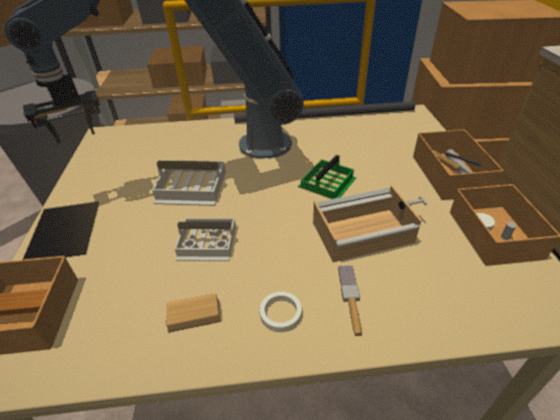

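View pics/top0.png

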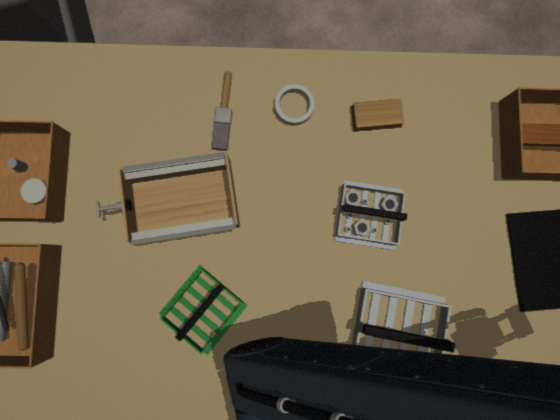

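View pics/wrist0.png

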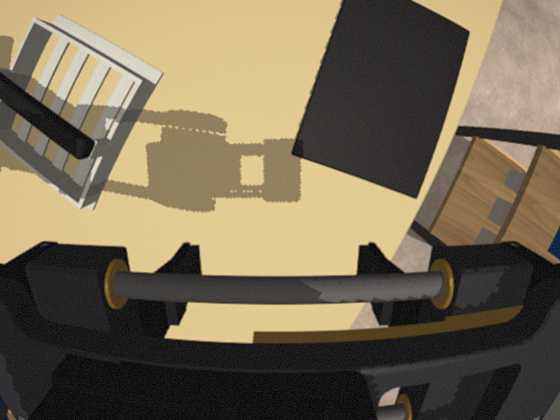

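Candidates in the top picture are the green sieve (203,310), a larger aluminium sieve (402,325) and a smaller aluminium one with nuts (372,215). By the description it is the smaller aluminium one. I'll check it and the box in close crops.

Run:
```python
from h import *
c=load('top0'); im=c['pixels'][:,:,::-1]
a=cv2.resize(im[165:265,320:425],None,fx=5.5,fy=5.5,interpolation=cv2.INTER_CUBIC); cv2.imwrite('pics/cropS.png',a)
a=cv2.resize(im[140:255,85:250],None,fx=4.8,fy=4.8,interpolation=cv2.INTER_CUBIC); cv2.imwrite('pics/cropB.png',a)
```

```text
(no output)
```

View pics/cropS.png

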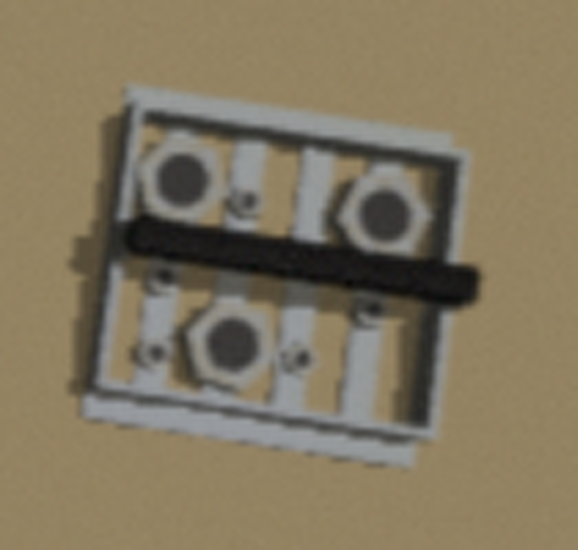

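View pics/cropB.png

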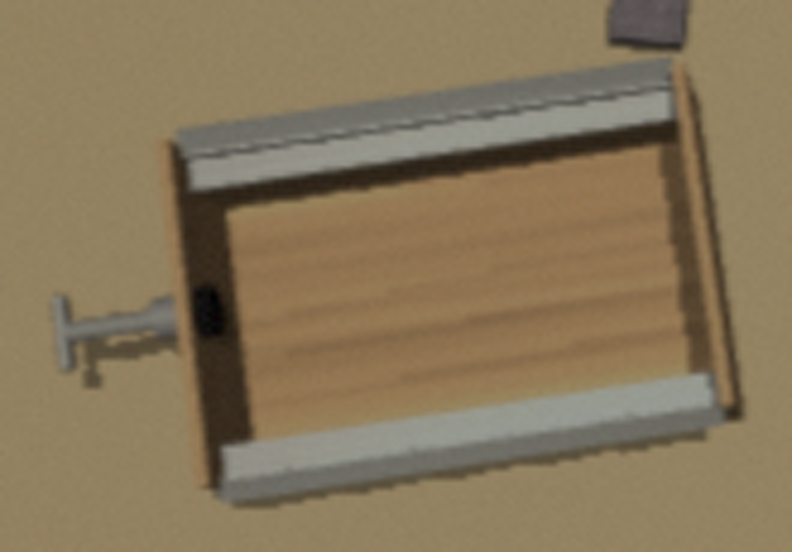

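```bash
cat > fit.py <<'E'
from h import *
from scipy.optimize import least_squares
def fit(c,loc,px,x0,free_z=False):
    loc=np.array(loc,float);px=np.array(px,float)
    def w(p):
        s,co=np.sin(p[2]),np.cos(p[2]); z0=p[3] if free_z else 0
        return np.c_[p[0]+co*loc[:,0]-s*loc[:,1],p[1]+s*loc[:,0]+co*loc[:,1],loc[:,2]+z0]
    r=least_squares(lambda p:(np.array([proj(c,q) for q in w(p)])-px).ravel(),x0)
    return r.x,r.fun.reshape(-1,2)
E
python3 - <<'E'
from fit import *
c=load('top0')
# sieve: local x up (world x), y left
S=lambda a:np.array(a,float)/5.5+[320-.4,165-.4]
loc=[(.076,.0745,.004),(.076,-.0745,.004),(-.076,.0745,.004),(-.076,-.0745,.004),(.064,-.0745,.034),(-.064,-.0745,.034),(.064,.0745,.034),(-.064,.0745,.034),(0,.0745,.072),(0,-.0745,.072)]
px=S([(127,87),(452,135),(82,415),(411,465),(467,152),(435,436),(133,103),(93,386),(127,232),(480,283)])
x,r=fit(c,loc,px,[.5,-.15,0]); print('sieve',x,np.degrees(x[2])); print(r.round(1))
x,r=fit(c,loc,px,[.5,-.15,0,0],True); print('freez',x)
B=lambda a:np.array(a,float)/4.8+[85-.4,140-.4]
# wall tops z=.088 outer corners y=+-.126 ; 
loc=[(.083,.126,.088),(-.083,.126,.088),(.083,-.126,.088),(-.083,-.126,.088)]
px=B([(163,140),(199,487),(676,65),(728,407)])
x,r=fit(c,loc,px,[.5,.35,0]); print('box',x,np.degrees(x[2])); print(r.round(1))
# rail inner edges
for z,xx,pp in [(.06,.063,[(190,190),(675,119)]),(.06,-.063,[(222,450),(708,376)]),(.06,.078,[(187,157),(670,87)])]:
    for p in pp: 
        q=atz(c,*B(p),z); d=q[:2]-x[:2]; s,co=np.sin(x[2]),np.cos(x[2]); print(xx,d@[co,s],d@[-s,co])
q=atz(c,*B((208,311)),.078);print(q)
E
```

```text
sieve [ 0.52078741 -0.19970109 -0.13030063] -7.465676425722121
[[-0.5 -0.6]
 [-0.2 -0.3]
 [-0.4  0.5]
 [ 0.2  0.5]
 [ 0.3 -0.5]
 [ 0.   0.5]
 [-0.1 -0.8]
 [ 0.2  0.3]
 [ 0.3 -0. ]
 [ 0.   0.3]]
freez [ 0.52169384 -0.20180086 -0.13034656 -0.00880565]
box [0.54442976 0.2537045  0.1700309 ] 9.742052716139678
[[-1.6  0.1]
 [-0.9  0.2]
 [ 1.6 -0.3]
 [ 1.  -0.1]]
0.063 0.06320229589324482 0.1208859491049143
0.063 0.06332642543522261 -0.11644655646259323
-0.063 -0.06458148281750667 0.11993503492263567
-0.063 -0.06413040285428441 -0.11471984015673325
0.078 0.07960639847953287 0.12050100252705746
0.078 0.07951465577872363 -0.11623359418628508
[0.52525222 0.36566138 0.078     ]
```

Emit:
send_rows:
  moves: [0, 0, 4.9, 2.24, 3.09, -0.2, 1, 0, 0, 4.9, 2.24, 3.09, -0.2, 1, 0, 0, 4.9, 2.24, 3.09, -0.2, 1, 0, 0, 4.9, 2.24, 3.09, -0.2, 1, 0, 0, 4.9, 2.24, 3.09, -0.2, 1, 0, 0, 4.9, 2.24, 3.09, -0.2, 1, 0, 0, 4.9, 2.24, 3.09, -0.2, 1, 0, 0, 4.9, 2.24, 3.09, -0.2, 1, 0, 0, 4.9, 2.24, 3.09, -0.2, 1, 0, 0, 4.9, 2.24, 3.09, -0.2, 1, 0, 0, 4.9, 2.24, 3.09, -0.2, 1, 0, 0, 4.9, 2.24, 3.09, -0.2, 1, 0, 0, 0, 0, 0, 0, 1, 0, 0, 0, 0, 0, 0, 1]

```text
time_s: 1.55
position: [0.5213, -0.2001, 0.1982]
tcp_rot: [[0.127, 0.992, -0.001], [0.992, -0.127, -0.0], [-0.0, -0.001, -1.0]]
force: [-0.1, 0.0, 0.2]
opening: 0.999
```

Run:
```python
from h import *
shot('wrist','w1'); shot('top','top1');s=read_state(); print(s['position'],s['tcp_rot'],s['force'],s['joint_positions'])
```

```text
[ 0.52079388 -0.20154543  0.19842127] [[ 1.29364473e-01  9.91596957e-01 -5.55837529e-04]
 [ 9.91597072e-01 -1.29364608e-01 -2.13413504e-04]
 [-2.83525885e-04 -5.23558740e-04 -9.99999823e-01]] [ 0.08566363 -0.71863666 -0.26276321] [-3.26060186e+01  2.68467938e+01  9.32094911e+01 -3.17215529e-02
  5.99639578e+01 -2.51572620e+01]
```

View pics/w1.png

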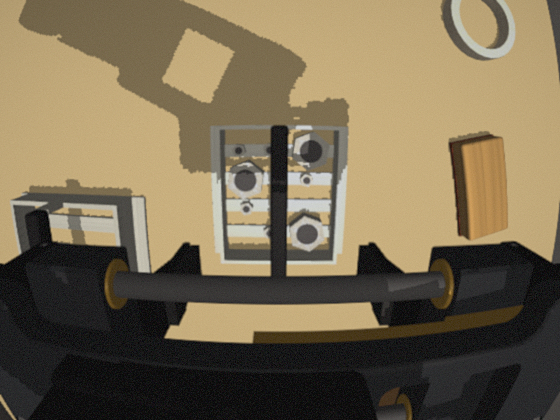

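Run:
```python
from fit import *
c=load('w1'); c['fish']=1
x,y,a=0.5208,-0.1997,-0.1303
for l in [(.076,.0745,.004),(.076,-.0745,.004),(-.076,.0745,.004),(-.076,-.0745,.004),(0,.0745,.072),(0,-.0745,.072)]:
    P=(x+np.cos(a)*l[0]-np.sin(a)*l[1],y+np.sin(a)*l[0]+np.cos(a)*l[1],l[2]); print(l,proj(c,P).round(1))
im=c['pixels'][:,:,::-1]
cv2.imwrite('pics/w1c.png',cv2.resize(im[115:300,180:380],None,fx=3.2,fy=3.2,interpolation=cv2.INTER_CUBIC))
```

```text
(0.076, 0.0745, 0.004) [348.9 124.9]
(0.076, -0.0745, 0.004) [342.6 251.8]
(-0.076, 0.0745, 0.004) [210.6 124.4]
(-0.076, -0.0745, 0.004) [215.9 251.4]
(0, 0.0745, 0.072) [280.  123.1]
(0, -0.0745, 0.072) [279.4 278.3]
```

View pics/w1c.png

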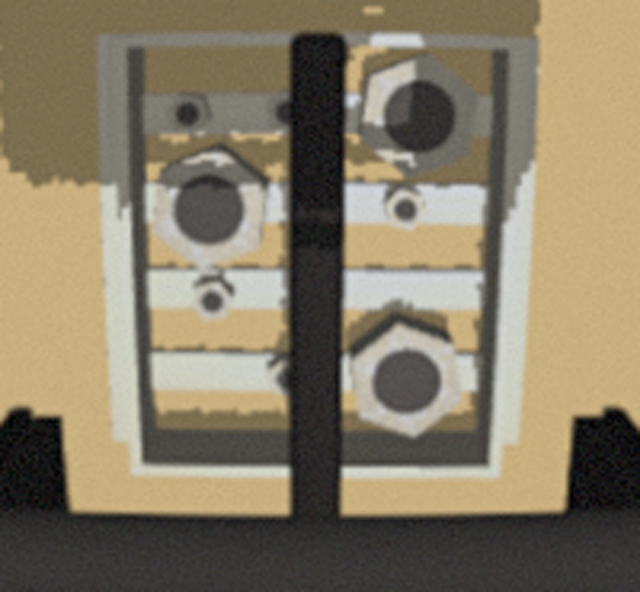

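Emit:
send_rows:
  moves: [0, 0, 0, 0, 0, -3, 1, 0, 0, 0, 0, 0, -3, 1, 0, 0, 0, 0, 0, -3, 1, 0, 0, 0, 0, 0, -3, 1, 0, 0, 0, 0, 0, -2, 1, 0, 0, 0, 0, 0, -1.3, 1, 0, 0, 0, 0, 0, 0, 1, 0, 0, 0, 0, 0, 0, 1]

```text
time_s: 2.45
position: [0.5214, -0.2018, 0.046]
tcp_rot: [[0.13, 0.992, 0.001], [0.992, -0.13, -0.0], [-0.0, 0.001, -1.0]]
force: [0.1, -0.6, 0.3]
opening: 0.996
```

Run:
```python
from h import *
shot('wrist','w2');s=read_state(); print(s['position'],s['force'])
```

```text
[ 0.52183453 -0.2018263   0.04648337] [ 0.58804663 -0.57685848 -0.03333827]
```

View pics/w2.png

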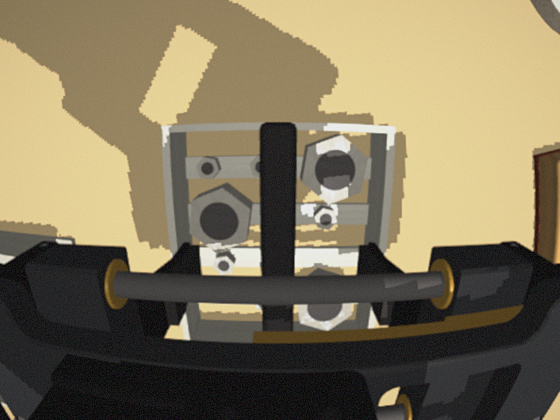

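The handle (col 278) sits centred between the fingers (190 and 365). Closing.

Emit:
send_rows:
  moves: [0, 0, 0, 0, 0, -0.2, 1, 0, 0, 0, 0, 0, 0, -1, 0, 0, 0, 0, 0, 0, -1, 0, 0, 0, 0, 0, 0, -1, 0, 0, 0, 0, 0, 0, -1, 0, 0, 0, 0, 0, 0, -1, 0, 0, 0, 0, 0, 0, -1, 0, 0, 0, 0, 0, 0, -1, 0, 0, 0, 0, 0, 0, -1]

```text
time_s: 3.4
position: [0.5213, -0.2009, 0.0435]
tcp_rot: [[0.128, 0.992, -0.0], [0.992, -0.128, 0.0], [0.0, -0.0, -1.0]]
force: [0.1, -1.1, 0.2]
opening: 0.359
```

Run:
```python
from h import *
s=read_state(); print(s['position'],s['tcp_rot'],s['force'],s['moment'],s['opening'])
```

```text
[ 0.52127686 -0.20090584  0.04352294] [[ 1.28411459e-01  9.91720977e-01 -1.32814300e-05]
 [ 9.91720977e-01 -1.28411459e-01  2.73552341e-05]
 [ 2.54232717e-05 -1.66841983e-05 -1.00000000e+00]] [ 0.06778219 -1.12706649  0.20561977] [-0.05809854 -0.10280517 -0.01123949] 0.3585711242384125
```

Emit:
send_rows:
  moves: [0, 0, 0, 0, 0, 0, -1, 0, 0, 0, 0, 0, 0, -1, 0, 0, 0, 0, 0, 0, -1, 0, 0, 0, 0, 0, 0, -1, 0, 0, 0, 0, 0, 0, -1, 0, 0, 0, 0, 0, 0, -1]

```text
time_s: 4.0
position: [0.5212, -0.2009, 0.0435]
tcp_rot: [[0.128, 0.992, -0.0], [0.992, -0.128, 0.0], [0.0, -0.0, -1.0]]
force: [-0.7, 0.3, 0.8]
opening: 0.177
```

Emit:
send_rows:
  moves: [0, 0, 0, 0, 0, 0, -1, 0, 0, 0, 0, 0, 0.5, -1, 0, 0, 0, 0, 0, 1, -1, 0, 0, 0, 0, 0, 1.5, -1, 0, 0, 0, 0, 0, 1, -1, 0, 0, 0, 0, 0, 0, -1, 0, 0, 0, 0, 0, 0, -1]

```text
time_s: 4.7
position: [0.5212, -0.2008, 0.0837]
tcp_rot: [[0.128, 0.992, 0.0], [0.992, -0.128, -0.0], [-0.0, 0.0, -1.0]]
force: [-0.1, 0.1, -6.3]
opening: 0.173
```

Run:
```python
from h import *
shot('wrist','w3');s=read_state(); print(s['position'],s['force'],s['moment'],s['opening'])
```

```text
[ 0.52087087 -0.20065222  0.08332023] [ 0.26209521  1.31611146 -6.34696499] [-0.02469479 -0.03706043 -0.01256273] 0.17976692179792134
```

View pics/w3.png

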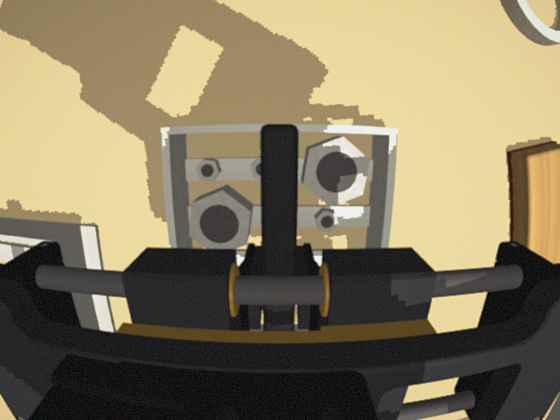

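Emit:
send_rows:
  moves: [0, 0, 0, 0, 0, 0.6, -1, 0, 0, 0, 0, 0, 1.4, -1, 0, 0, 0, 0, 0, 2.1, -1, 0, 0, 0, 0, 0, 2.1, -1, 0, 0, 0, 0, 0, 1.3, -1, 0, 0, 0, 0, 0, 0.6, -1, 0, 0, 0, 0, 0, 0, -1]

```text
time_s: 5.45
position: [0.5215, -0.201, 0.1651]
tcp_rot: [[0.128, 0.992, 0.001], [0.992, -0.128, -0.001], [-0.0, 0.001, -1.0]]
force: [0.6, -0.1, -6.2]
opening: 0.184
```

Emit:
send_rows:
  moves: [0, 0, 0.4, 0.03, 0.5, 0, -1, 0, 0, 0.6, 0.05, 1, 0, -1, 0, 0, 0.8, 0.08, 1.5, 0, -1, 0, 0, 0.9, 0.1, 2, 0, -1, 0, 0, 0.95, 0.13, 2.5, 0, -1, 0, 0, 0.98, 0.157, 3.04, 0, -1, 0, 0, 0.98, 0.157, 3.04, 0, -1, 0, 0, 0.98, 0.157, 3.04, 0, -1, 0, 0, 0.98, 0.157, 3.04, 0, -1, 0, 0, 0.98, 0.157, 3.04, 0, -1, 0, 0, 0.98, 0.157, 3.04, 0, -1, 0, 0, 0.98, 0.157, 3.04, 0, -1, 0, 0, 0.98, 0.157, 3.04, 0, -1, 0, 0, 0.98, 0.157, 3.04, 0, -1, 0, 0, 0.98, 0.157, 3.04, 0, -1, 0, 0, 0.95, 0.13, 2.5, 0, -1, 0, 0, 0.9, 0.1, 2, 0, -1, 0, 0, 0.8, 0.08, 1.5, 0, -1, 0, 0, 0.6, 0.05, 1, 0, -1, 0, 0, 0.4, 0.03, 0.5, 0, -1]

```text
time_s: 7.45
position: [0.5442, 0.2541, 0.1642]
tcp_rot: [[-0.171, 0.985, -0.001], [0.985, 0.171, -0.0], [-0.0, -0.001, -1.0]]
force: [-1.3, -0.2, -5.0]
opening: 0.186
```

Emit:
send_rows:
  moves: [0, 0, 0, 0, 0, 0, -1, 0, 0, 0, 0, 0, 0, -1, 0, 0, 0, 0, 0, 0, -1]

```text
time_s: 7.75
position: [0.5448, 0.2522, 0.1645]
tcp_rot: [[-0.168, 0.986, -0.0], [0.986, 0.168, -0.0], [-0.0, -0.0, -1.0]]
force: [1.0, -0.1, -5.8]
opening: 0.179
```

Run:
```python
from h import *
s=read_state(); print(s['position'],s['tcp_rot'],s['force'],s['moment'],s['opening'])
c=shot('wrist','w4');shot('top','top4');shot('scene','sc4')
```

```text
[0.54479201 0.25216536 0.16452509] [[-1.67770818e-01  9.85825967e-01 -3.38674233e-04]
 [ 9.85825963e-01  1.67770675e-01 -4.13746328e-04]
 [-3.51062270e-04 -4.03288412e-04 -9.99999857e-01]] [ 1.02789263 -0.12027122 -5.80415764] [-0.05815585 -0.10394581 -0.03371674] 0.17898527626945124
```

View pics/w4.png

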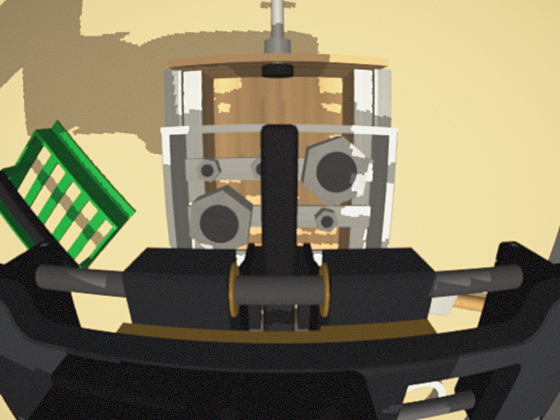

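View pics/top4.png

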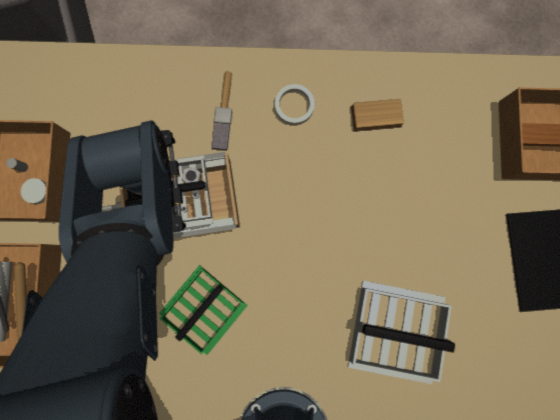

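View pics/sc4.png

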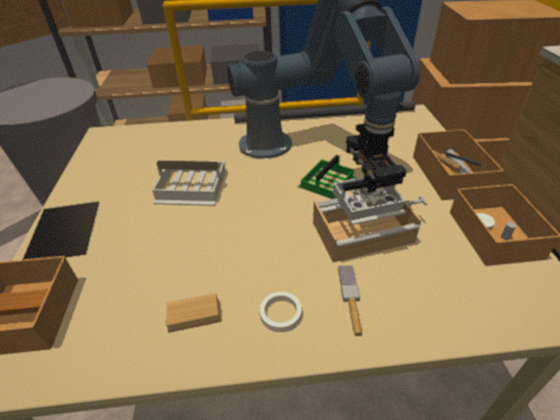

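Run:
```python
from fit import *
c=load('w4'); c['fish']=1
im=c['pixels'][:,:,::-1]
cv2.imwrite('pics/w4c.png',cv2.resize(im[45:205,150:410],None,fx=3,fy=3,interpolation=cv2.INTER_CUBIC))
```

```text
(no output)
```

View pics/w4c.png

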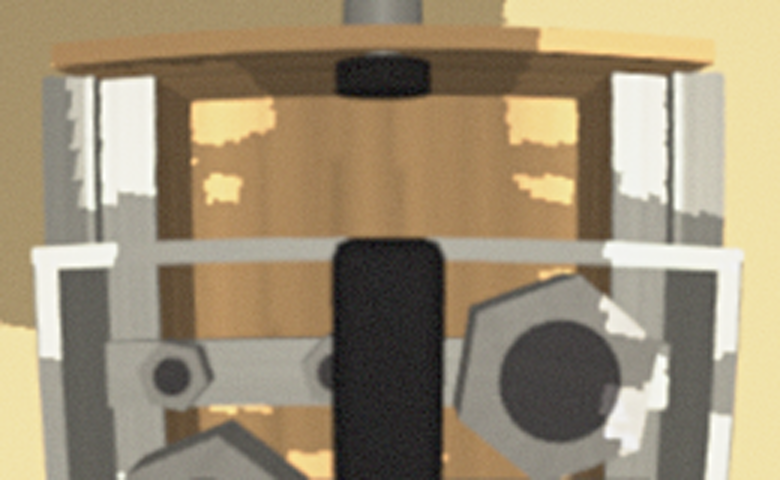

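Run:
```python
from fit import *
c=load('w4'); c['fish']=1
W=lambda p:(p[0]/3+150-.33,p[1]/3+45-.33)
x=np.array([.5444,.2537,.1700]);s,co=np.sin(x[2]),np.cos(x[2])
def L(p,z):
    q=atz(c,*W(p),z); d=q[:2]-x[:2]; return q.round(4),np.array([d@[co,s],d@[-s,co]]).round(4)
for n,p,z in [('rail-in L',(155,110),.06),('rail-in L',(158,230),.06),('R',(612,110),.06),('R',(610,230),.06),('lipL',(99,110),.06),('lipL',(100,230),.06),('lipR',(670,110),.06),('lipR',(668,230),.06),
 ('wall top in',(383,56),.088),('walltop out',(383,28),.088),('rail end L',(130,75),.06),('rail end R',(640,75),.06),('pad top',(383,88),.09),('pad bot',(383,98),.066),('handleL',(335,250),.164-.0435+.072),('handleR',(443,250),.164-.0435+.072),('wallL',(35,250),.1545),('wallR',(743,250),.1545)]:
    print(n,*L(p,z))
p=[0.54479201,0.25216536]-x[:2]; print('tcp in box',p@[co,s],p@[-s,co])
```

```text
rail-in L [0.4624 0.3514 0.06  ] [-0.0643  0.1102]
rail-in L [0.4686 0.3183 0.06  ] [-0.0638  0.0765]
R [0.5856 0.3722 0.06  ] [0.0607 0.1098]
R [0.591 0.339 0.06 ] [0.0604 0.0762]
lipL [0.4463 0.3498 0.06  ] [-0.0804  0.1113]
lipL [0.4519 0.3163 0.06  ] [-0.0806  0.0773]
lipR [0.6018 0.3761 0.06  ] [0.0773 0.1109]
lipR [0.6073 0.3426 0.06  ] [0.0771 0.0769]
wall top in [0.5227 0.3696 0.088 ] [-0.0018  0.1179]
walltop out [0.5215 0.3766 0.088 ] [-0.0018  0.125 ]
rail end L [0.4536 0.3606 0.06  ] [-0.0714  0.1207]
rail end R [0.5917 0.3839 0.06  ] [0.0687 0.1203]
pad top [0.5241 0.3613 0.09  ] [-0.0018  0.1095]
pad bot [0.5239 0.3623 0.066 ] [-0.0019  0.1105]
handleL [0.5245 0.3225 0.1925] [-0.008   0.0712]
handleR [0.539  0.325  0.1925] [0.0068 0.0712]
wallL [0.4679 0.3144 0.1545] [-0.0651  0.0728]
wallR [0.5953 0.3361 0.1545] [0.0641 0.0726]
tcp in box 0.00012672508430404444 -0.0015788389793478174
```

Emit:
send_rows:
  moves: [0, 0, 0, -0.06, -0.01, -0.5, -1, 0, 0, 0, -0.06, -0.01, -1, -1, 0, 0, 0, 0, 0, -1, -1, 0, 0, 0, 0, 0, -1, -1, 0, 0, 0, 0, 0, -0.5, -1, 0, 0, 0, 0, 0, -0.3, -1, 0, 0, 0, 0, 0, -0.3, -1, 0, 0, 0, 0, 0, 0, -1, 0, 0, 0, 0, 0, 0, -1]

```text
time_s: 8.8
position: [0.5438, 0.253, 0.1188]
tcp_rot: [[-0.169, 0.986, 0.001], [0.986, 0.169, 0.0], [0.0, 0.001, -1.0]]
force: [0.8, 0.4, -6.1]
opening: 0.182
```

Run:
```python
from h import *
s=read_state(); print(s['position'],s['tcp_rot'][:,1],s['force'],s['moment'])
c=shot('wrist','w5');im=c['pixels'][:,:,::-1]
cv2.imwrite('pics/w5c.png',cv2.resize(im[45:205,150:410],None,fx=3,fy=3,interpolation=cv2.INTER_CUBIC))
```

```text
[0.54384423 0.2529777  0.11879194] [9.85623307e-01 1.68956446e-01 6.45520504e-04] [ 0.83388372  0.36190802 -6.12633356] [-0.06188721 -0.06105698  0.00430496]
```

View pics/w5c.png

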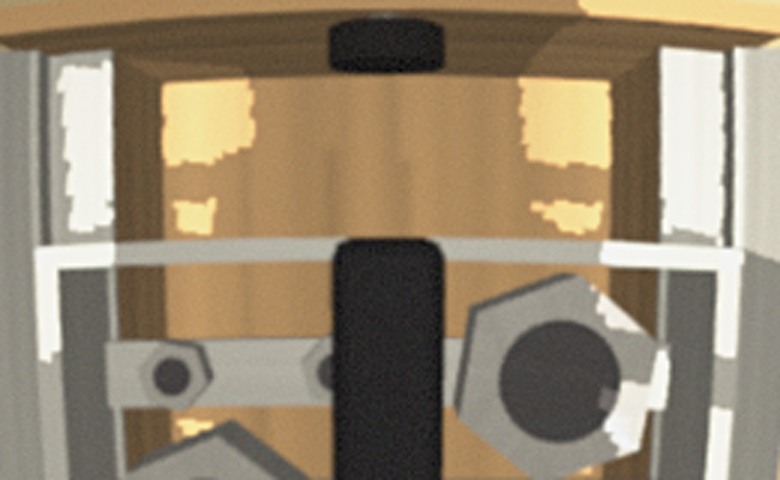

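Emit:
send_rows:
  moves: [0, 0, 0, -0.04, -0.01, -0.4, -1, 0, 0, 0, 0, 0, -0.4, -1, 0, 0, 0, 0, 0, -0.25, -1, 0, 0, 0, 0, 0, -0.15, -1, 0, 0, 0, 0, 0, -0.1, -1, 0, 0, 0, 0, 0, 0, -1]

```text
time_s: 9.45
position: [0.5431, 0.2528, 0.1054]
tcp_rot: [[-0.169, 0.986, -0.0], [0.986, 0.169, -0.0], [-0.0, -0.0, -1.0]]
force: [0.1, -0.3, -6.1]
opening: 0.178
```

Emit:
send_rows:
  moves: [0, 0, 0, 0, 0, -0.1, -1, 0, 0, 0, 0, 0, 0, -1]

```text
time_s: 9.65
position: [0.5432, 0.2528, 0.1045]
tcp_rot: [[-0.169, 0.986, 0.0], [0.986, 0.169, 0.0], [0.0, 0.0, -1.0]]
force: [0.0, -0.3, -6.1]
opening: 0.179
```

Emit:
send_rows:
  moves: [0, 0, 0, 0, 0, -0.05, -1, 0, 0, 0, 0, 0, 0, -1]

```text
time_s: 9.85
position: [0.5432, 0.2528, 0.1041]
tcp_rot: [[-0.169, 0.986, 0.0], [0.986, 0.169, 0.0], [0.0, 0.0, -1.0]]
force: [0.4, -0.0, -5.6]
opening: 0.179
```

Emit:
send_rows:
  moves: [0, 0, 0, 0, 0, -0.05, -1, 0, 0, 0, 0, 0, 0, -1]

```text
time_s: 10.05
position: [0.5432, 0.2528, 0.1036]
tcp_rot: [[-0.169, 0.986, 0.0], [0.986, 0.169, 0.0], [0.0, 0.0, -1.0]]
force: [-0.2, 0.1, -5.4]
opening: 0.18
```

Emit:
send_rows:
  moves: [0, 0, 0, 0, 0, -0.05, -1, 0, 0, 0, 0, 0, 0, -1]

```text
time_s: 10.25
position: [0.5433, 0.2528, 0.1035]
tcp_rot: [[-0.169, 0.986, 0.0], [0.986, 0.169, 0.0], [0.0, 0.0, -1.0]]
force: [-1.1, -0.1, -2.3]
opening: 0.18
```

Emit:
send_rows:
  moves: [0, 0, 0, 0, 0, -0.05, -1, 0, 0, 0, 0, 0, 0, -1]

```text
time_s: 10.45
position: [0.5433, 0.2528, 0.1035]
tcp_rot: [[-0.169, 0.986, 0.001], [0.986, 0.169, 0.0], [-0.0, 0.001, -1.0]]
force: [-3.2, -0.9, 4.0]
opening: 0.182
```

Emit:
send_rows:
  moves: [0, 0, 0, 0, 0, 0.03, -1, 0, 0, 0, -0.17, 0.99, 0, -1, 0, 0, 0, 0.34, -1.97, 0, -1, 0, 0, 0, -0.34, 1.97, 0, -1, 0, 0, 0, 0.34, -1.97, 0, -1, 0, 0, 0, -0.34, 1.97, 0, -1, 0, 0, 0, 0.17, -0.99, 0, -1, 0, 0, 0, 0, 0, 0, -1]

```text
time_s: 11.25
position: [0.5445, 0.2537, 0.1035]
tcp_rot: [[-0.169, 0.986, 0.003], [0.986, 0.169, 0.002], [0.001, 0.003, -1.0]]
force: [0.8, 1.8, 3.1]
opening: 0.178
```

Run:
```python
from h import *
s=read_state(); print(s['position'],s['tcp_rot'][:,1],s['force'],s['moment'])
c=shot('wrist','w6');shot('scene','sc6');im=c['pixels'][:,:,::-1]
cv2.imwrite('pics/w6c.png',cv2.resize(im[45:245,150:410],None,fx=3,fy=3,interpolation=cv2.INTER_CUBIC))
```

```text
[0.54454278 0.25369091 0.10350344] [0.98566187 0.16869724 0.00345326] [0.81553231 1.79847328 3.07943531] [0.27400968 0.0203899  0.00729891]
```

View pics/w6c.png

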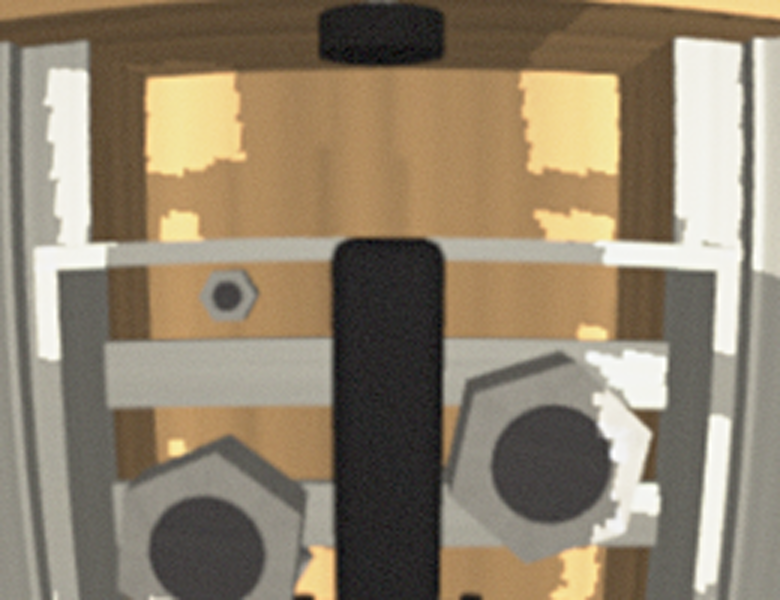

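Emit:
send_rows:
  moves: [0, 0, 0, -0.12, -0.02, 0, -1, 0, 0, 0, -0.17, 0.99, 0, -1, 0, 0, 0, 0.34, -1.97, 0, -1, 0, 0, 0, -0.34, 1.97, 0, -1, 0, 0, 0, 0.34, -1.97, 0, -1, 0, 0, 0, -0.34, 1.97, 0, -1, 0, 0, 0, 0.34, -1.97, 0, -1, 0, 0, 0, -0.34, 1.97, 0, -1, 0, 0, 0, 0.17, -0.99, 0, -1, 0, 0, 0, 0, 0, 0, -1, 0, 0, 0, 0, 0, 0, -1]

```text
time_s: 12.45
position: [0.5426, 0.2528, 0.1035]
tcp_rot: [[-0.169, 0.986, 0.002], [0.986, 0.169, 0.001], [0.0, 0.002, -1.0]]
force: [0.6, 0.3, 5.3]
opening: 0.178
```

Run:
```python
from h import *
s=read_state(); print(s['position'],s['tcp_rot'][:,1],s['force'],s['moment'])
c=shot('wrist','w7');d=shot('scene','sc7');im=c['pixels'][:,:,::-1]
cv2.imwrite('pics/w7c.png',cv2.resize(im[45:245,150:410],None,fx=3,fy=3,interpolation=cv2.INTER_CUBIC))
cv2.imwrite('pics/sc7c.png',cv2.resize(d['pixels'][150:270,290:440,::-1],None,fx=5,fy=5,interpolation=cv2.INTER_CUBIC))
d=shot('top','top7')
cv2.imwrite('pics/t7c.png',cv2.resize(d['pixels'][140:255,100:250,::-1],None,fx=5,fy=5,interpolation=cv2.INTER_CUBIC))
```

```text
[0.54256889 0.25284805 0.10350321] [0.98564688 0.16881135 0.00171838] [0.6300485  0.34457552 5.3012087 ] [ 0.25591888 -0.16125102  0.03085145]
```

View pics/w7c.png

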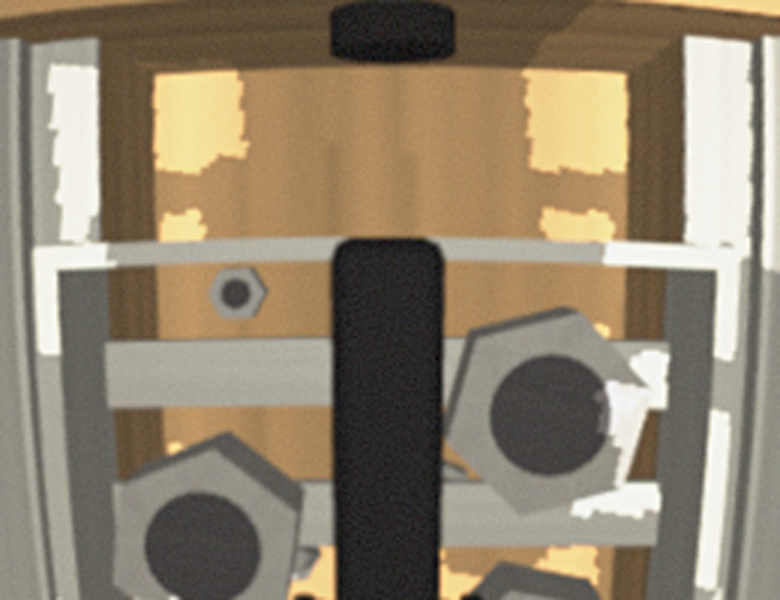

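View pics/sc7c.png

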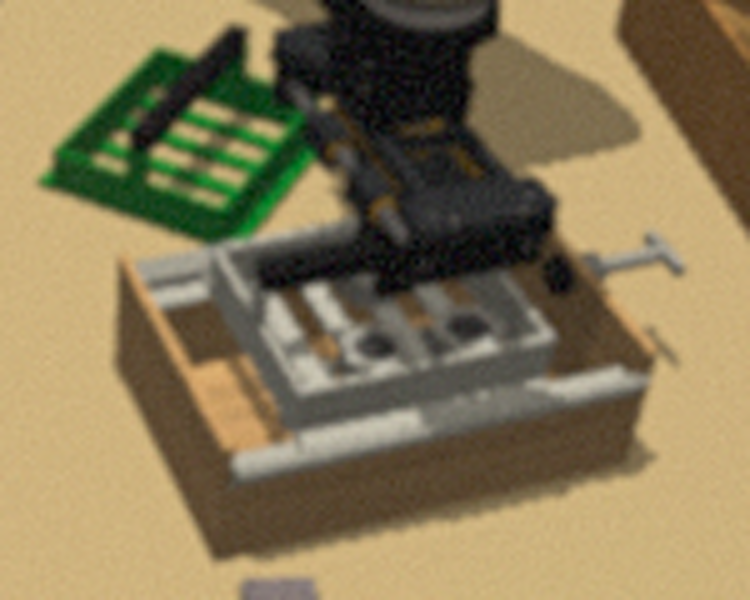

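View pics/t7c.png

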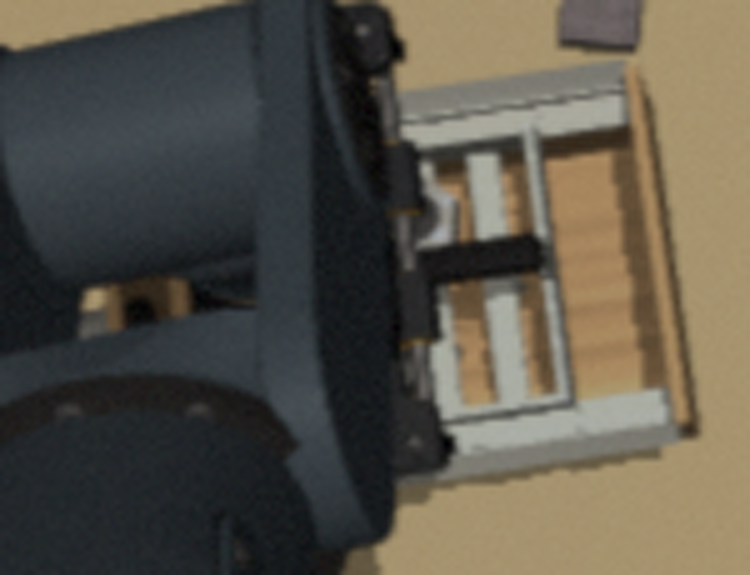

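Emit:
send_rows:
  moves: [0, 0, 0, 0.04, 0, 0.03, -1, 0, 0, 0, -0.22, 1.28, 0, -1, 0, 0, 0, 0.44, -2.56, 0, -1, 0, 0, 0, -0.44, 2.56, 0, -1, 0, 0, 0, 0.44, -2.56, 0, -1, 0, 0, 0, -0.44, 2.56, 0, -1, 0, 0, 0, 0.44, -2.56, 0, -1, 0, 0, 0, -0.44, 2.56, 0, -1, 0, 0, 0, 0.44, -2.56, 0, -1, 0, 0, 0, -0.44, 2.56, 0, -1, 0, 0, 0, 0.22, -1.28, 0, -1, 0, 0, 0, 0, 0, 0, -1, 0, 0, 0, 0, 0, 0, -1]

```text
time_s: 13.9
position: [0.5426, 0.2527, 0.1035]
tcp_rot: [[-0.169, 0.986, 0.001], [0.986, 0.169, -0.0], [-0.0, 0.001, -1.0]]
force: [-0.6, 0.8, 5.0]
opening: 0.183
```

```bash
cat > look.py <<'E'
from h import *
import sys
n=sys.argv[1]
s=read_state(); print(s['position'],s['tcp_rot'][:,1],s['force'],s['moment'])
d=s['position'][:2]-[.5444,.2537]; print('box-rel',d@[.9856,.1692],d@[-.1692,.9856])
c=shot('wrist','w'+n);im=c['pixels'][:,:,::-1]
cv2.imwrite(f'pics/w{n}c.png',cv2.resize(im[45:265,150:410],None,fx=2.7,fy=2.7,interpolation=cv2.INTER_CUBIC))
d=shot('scene','sc'+n)
a=cv2.resize(d['pixels'][180:250,315:425,::-1],None,fx=7,fy=7,interpolation=cv2.INTER_CUBIC)
cv2.imwrite(f'pics/sc{n}c.png',a)
E
python3 look.py 8
```

```text
[0.54259905 0.25266935 0.1034964 ] [9.85628602e-01 1.68925537e-01 6.49928599e-04] [-0.58091307  0.82576453  5.00370966] [ 0.09740156 -0.13186781  0.05477958]
box-rel -0.0019494041588209647 -0.0007110859592849991
```

View pics/w8c.png

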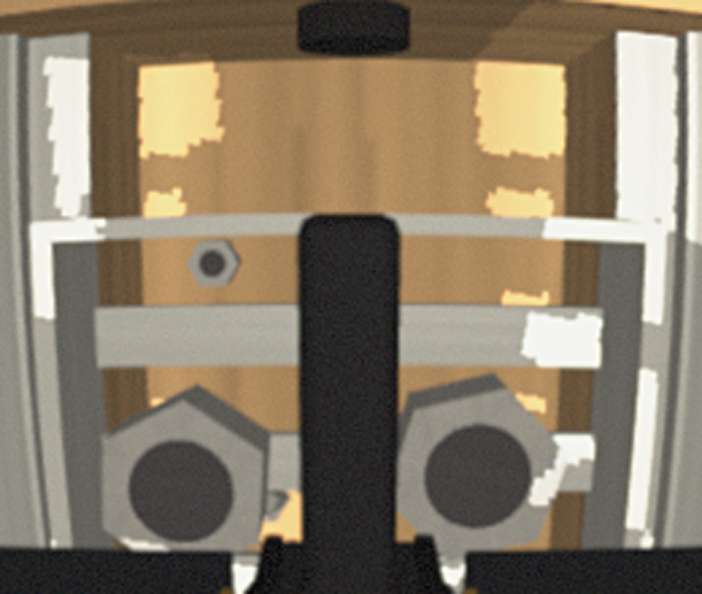

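View pics/sc8c.png

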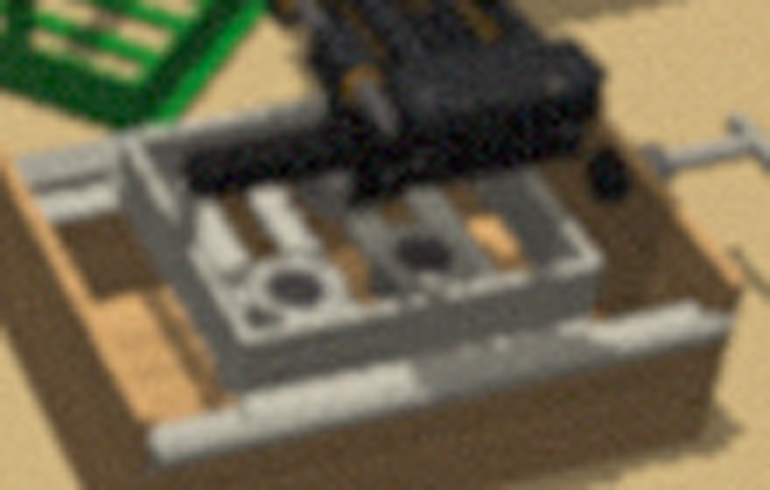

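Emit:
send_rows:
  moves: [0, 0, 0, 0.12, 0.02, 0.03, -1, 0, 0, 0, -0.25, 1.48, 0, -1, 0, 0, 0, 0.5, -2.96, 0, -1, 0, 0, 0, -0.5, 2.96, 0, -1, 0, 0, 0, 0.5, -2.96, 0, -1, 0, 0, 0, -0.5, 2.96, 0, -1, 0, 0, 0, 0.5, -2.96, 0, -1, 0, 0, 0, -0.5, 2.96, 0, -1, 0, 0, 0, 0.5, -2.96, 0, -1, 0, 0, 0, -0.5, 2.96, 0, -1, 0, 0, 0, 0.5, -2.96, 0, -1, 0, 0, 0, -0.5, 2.96, 0, -1, 0, 0, 0, 0.25, -1.48, 0, -1, 0, 0, 0, 0.17, -0.99, 0, -1, 0, 0, 0, 0.17, -0.99, 0, -1, 0, 0, 0, 0, 0, 0, -1, 0, 0, 0, 0, 0, 0, -1]

```text
time_s: 15.7
position: [0.5471, 0.2313, 0.1035]
tcp_rot: [[-0.168, 0.986, -0.0], [0.986, 0.168, -0.002], [-0.002, -0.001, -1.0]]
force: [0.5, -1.1, 5.1]
opening: 0.182
```

```bash
python3 look.py 9
```

```text
[0.54711984 0.23127191 0.10350894] [ 9.85716407e-01  1.68412633e-01 -5.90742272e-04] [ 0.50627032 -1.06208741  5.11368174] [-0.12757216 -0.08033213 -0.01928526]
box-rel -0.0011141606488366978 -0.02256532282810182
```

View pics/w9c.png

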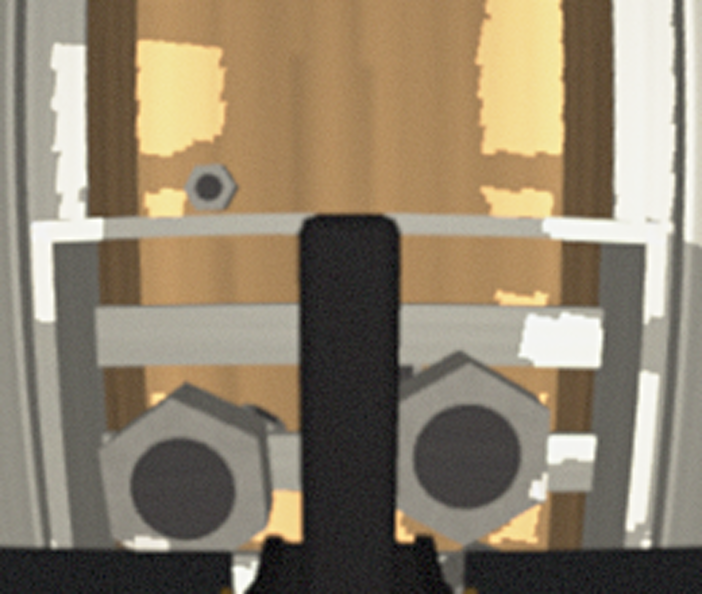

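View pics/sc9c.png

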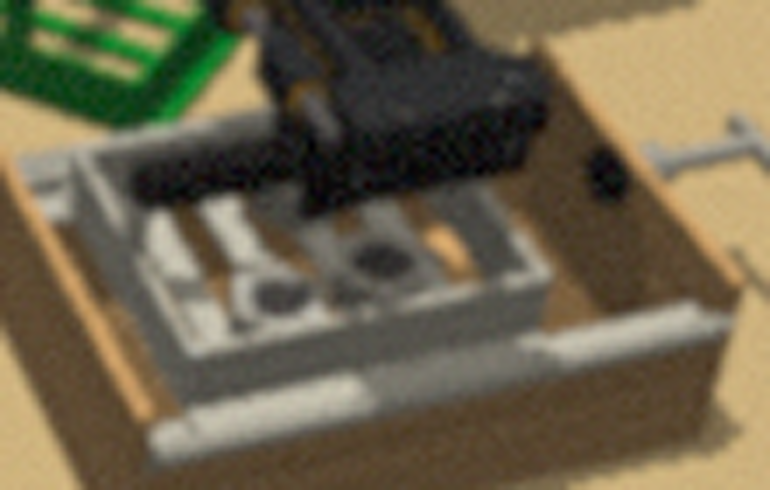

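Emit:
send_rows:
  moves: [0, 0, 0, 0.06, 0.01, 0.03, -1, 0, 0, 0, -0.25, 1.48, 0, -1, 0, 0, 0, 0.44, -2.56, 0, -1, 0, 0, 0, -0.44, 2.56, 0, -1, 0, 0, 0, 0.44, -2.56, 0, -1, 0, 0, 0, -0.44, 2.56, 0, -1, 0, 0, 0, 0.44, -2.56, 0, -1, 0, 0, 0, -0.44, 2.56, 0, -1, 0, 0, 0, 0.44, -2.56, 0, -1, 0, 0, 0, -0.44, 2.56, 0, -1, 0, 0, 0, 0.44, -2.56, 0, -1, 0, 0, 0, -0.44, 2.56, 0, -1, 0, 0, 0, 0.25, -1.48, 0, -1, 0, 0, 0, 0.14, -0.8, 0, -1, 0, 0, 0, 0.09, -0.5, 0, -1, 0, 0, 0, 0, 0, 0, -1, 0, 0, 0, 0, 0, 0, -1]

```text
time_s: 17.5
position: [0.5499, 0.2189, 0.1035]
tcp_rot: [[-0.169, 0.986, -0.0], [0.986, 0.169, -0.002], [-0.002, -0.001, -1.0]]
force: [0.1, -1.0, 1.8]
opening: 0.183
```

```bash
python3 look.py 10
```

```text
[0.5498925  0.21894145 0.10353012] [ 9.85652144e-01  1.68787927e-01 -6.98178925e-04] [ 0.09457299 -0.95713661  1.82603957] [-0.35403081 -0.20356756 -0.00831116]
box-rel -0.0004677413277657467 -0.03518735637398021
```

View pics/w10c.png

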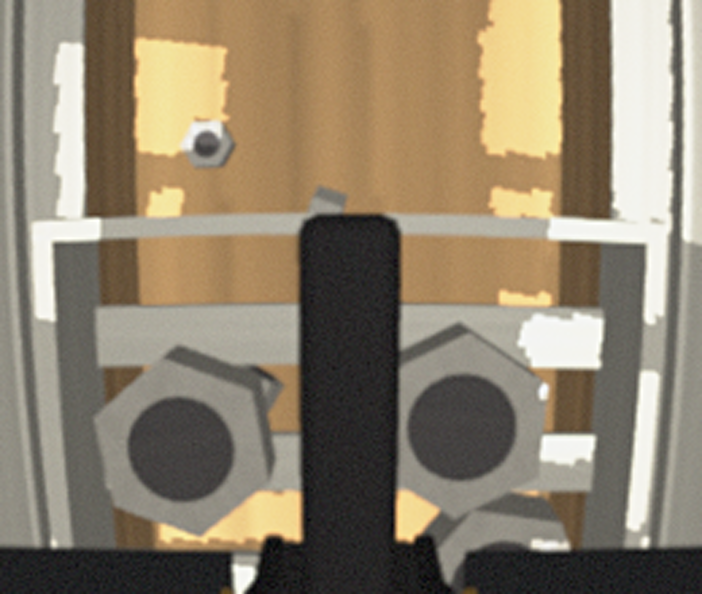

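View pics/sc10c.png

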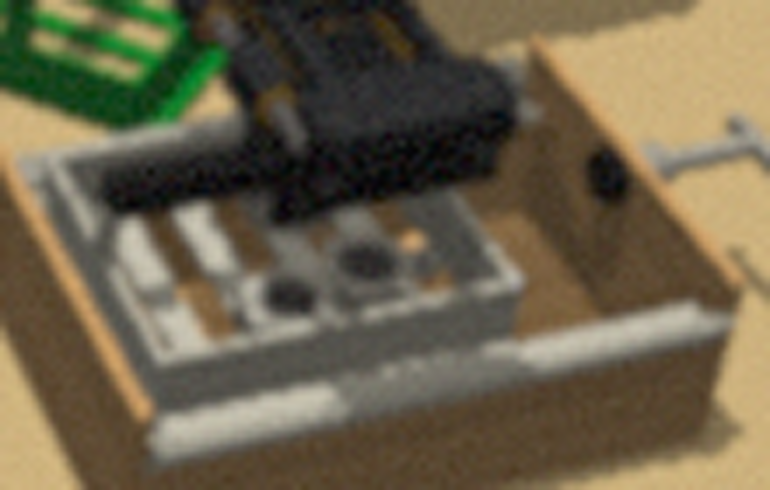

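Emit:
send_rows:
  moves: [0, 0, 0, -0.25, 1.48, 0, -1, 0, 0, 0, -0.25, 1.48, 0, -1, 0, 0, 0, -0.25, 1.48, 0, -1, 0, 0, 0, 0.34, -1.97, 0, -1, 0, 0, 0, -0.44, 2.56, 0, -1, 0, 0, 0, 0.44, -2.56, 0, -1, 0, 0, 0, -0.44, 2.56, 0, -1, 0, 0, 0, 0.44, -2.56, 0, -1, 0, 0, 0, -0.44, 2.56, 0, -1, 0, 0, 0, 0.44, -2.56, 0, -1, 0, 0, 0, -0.44, 2.56, 0, -1, 0, 0, 0, 0.25, -1.48, 0, -1, 0, 0, 0, -0.15, 0.9, 0, -1, 0, 0, 0, -0.12, 0.7, 0, -1, 0, 0, 0, 0, 0, 0, -1, 0, 0, 0, 0, 0, 0, -1]

```text
time_s: 19.2
position: [0.5406, 0.273, 0.1035]
tcp_rot: [[-0.17, 0.986, -0.001], [0.986, 0.17, 0.001], [0.001, -0.0, -1.0]]
force: [0.3, 0.8, -1.0]
opening: 0.183
```

```bash
python3 look.py 11
python3 - <<'E'
from h import *
d=shot('top','top11')
cv2.imwrite('pics/t11c.png',cv2.resize(d['pixels'][150:245,160:250,::-1],None,fx=6,fy=6,interpolation=cv2.INTER_CUBIC))
E
```

```text
[0.54061129 0.27299267 0.10352255] [ 9.85503938e-01  1.69652257e-01 -3.17139002e-04] [ 0.33232837  0.84017021 -0.95384043] [ 0.19515716 -0.05810693  0.03658061]
box-rel -0.0004698342857905865 0.019655907535375695
```

View pics/w11c.png

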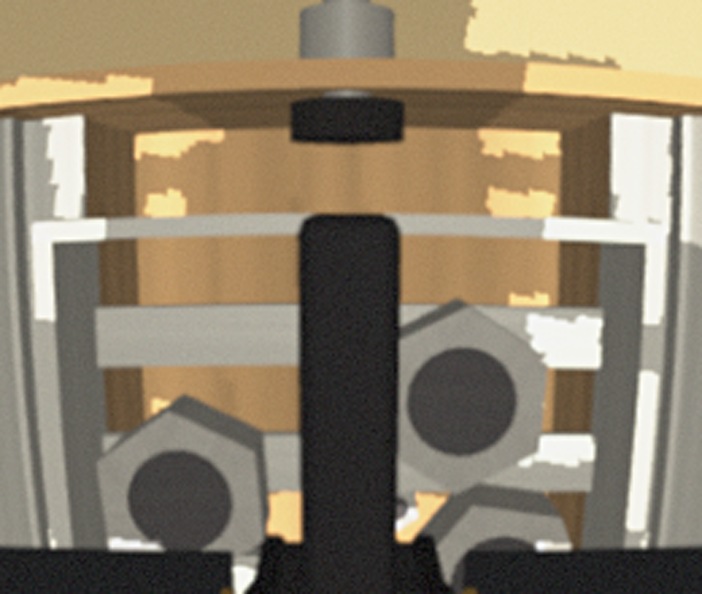

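View pics/sc11c.png

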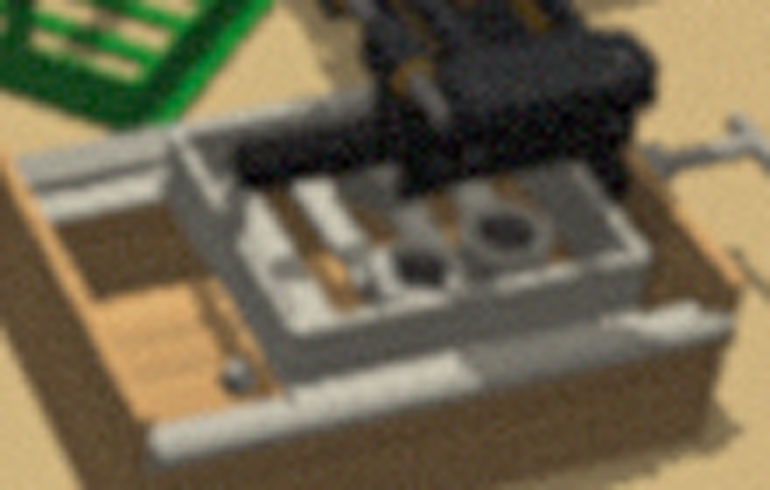

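View pics/t11c.png

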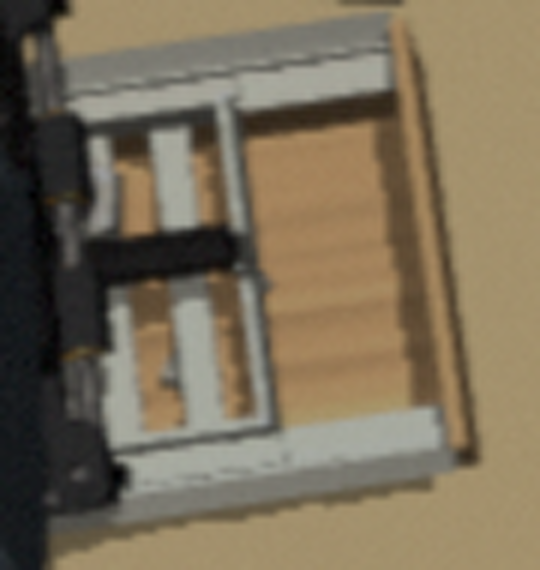

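Run:
```python
from h import *
x=np.array([.5439,.2537]);s,co=.1692,.9856
def L(c,u,v,z):
    q=atz(c,u,v,z); d=q[:2]-x; return np.array([d@[co,s],d@[-s,co]]).round(3)
W=lambda p,k=2.7:(p[0]/k+150-.3,p[1]/k+45-.3)
for f,p in [('w10',(207,143)),('w10',(328,195)),('w10',(265,390)),('w11',(405,510))]:
    c=load(f);c['fish']=1; print(f,p,L(c,*W(p),.014))
c=load('top11')
for p in [(262,280),(170,375)]: print(p,L(c,p[0]/6+160,p[1]/6+150,.012),'sievefloor',L(c,p[0]/6+160,p[1]/6+150,.068))
c=load('sc11')
for p in [(235,372),(290,268),(365,275)]: print(p,L(c,p[0]/7+315,p[1]/7+180,.012),L(c,p[0]/7+315,p[1]/7+180,.068))
```

```text
w10 (207, 143) [-0.041  0.06 ]
w10 (328, 195) [-0.007  0.045]
w10 (265, 390) [-0.026 -0.012]
w11 (405, 510) [0.016 0.006]
(262, 280) [ 0.003 -0.05 ] sievefloor [-0.006 -0.057]
(170, 375) [-0.03  -0.009] sievefloor [-0.037 -0.018]
(235, 372) [ 0.004 -0.047] [ 0.055 -0.074]
(290, 268) [-0.049  0.001] [ 0.007 -0.03 ]
(365, 275) [-0.035  0.03 ] [ 0.019 -0.003]
```

Run:
```python
from h import *
d=load('sc11')
cv2.imwrite('pics/s11d.png',cv2.resize(d['pixels'][195:245,325:415,::-1],None,fx=8.8,fy=8.8,interpolation=cv2.INTER_LANCZOS4))
d=load('w11')
cv2.imwrite('pics/w11d.png',cv2.resize(d['pixels'][120:340,180:380,::-1],None,fx=2.7,fy=2.7,interpolation=cv2.INTER_LANCZOS4))
```

```text
(no output)
```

View pics/s11d.png

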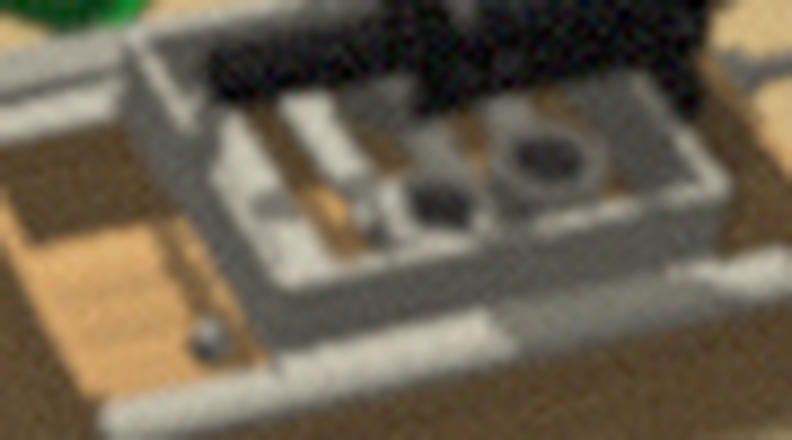

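View pics/w11d.png

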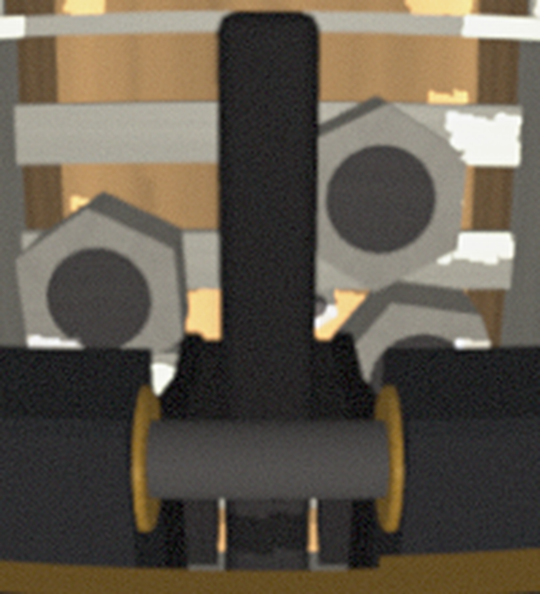

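Emit:
send_rows:
  moves: [0, 0, 0, 0.25, -1.48, -0.02, -1, 0, 0, 0, 0.25, -1.48, 0, -1, 0, 0, 0, -0.5, 2.96, 0, -1, 0, 0, 0, 0.5, -2.96, 0, -1, 0, 0, 0, -0.5, 2.96, 0, -1, 0, 0, 0, 0.5, -2.96, 0, -1, 0, 0, 0, -0.5, 2.96, 0, -1, 0, 0, 0, 0.5, -2.96, 0, -1, 0, 0, 0, -0.5, 2.96, 0, -1, 0, 0, 0, 0.5, -2.96, 0, -1, 0, 0, 0, -0.5, 2.96, 0, -1, 0, 0, 0, 0.5, -2.96, 0, -1, 0, 0, 0, -0.5, 2.96, 0, -1, 0, 0, 0, 0.12, -0.7, 0, -1, 0, 0, 0, 0, 0, 0, -1, 0, 0, 0, 0, 0, 0, -1]

```text
time_s: 20.95
position: [0.5427, 0.2631, 0.1035]
tcp_rot: [[-0.168, 0.986, -0.0], [0.986, 0.168, -0.001], [-0.001, -0.0, -1.0]]
force: [0.2, -1.5, 0.3]
opening: 0.179
```

```bash
python3 look.py 12
python3 - <<'E'
from h import *
d=shot('top','top12')
cv2.imwrite('pics/t12c.png',cv2.resize(d['pixels'][150:245,160:250,::-1],None,fx=6,fy=6,interpolation=cv2.INTER_CUBIC))
c=load('w12');c['fish']=1
x=np.array([.5439,.2537]);s,co=.1692,.9856
for P in [(-.041,.06),(-.007,.045),(-.028,-.011),(.016,.006),(.003,-.048)]:
    q=[x[0]+co*P[0]-s*P[1],x[1]+s*P[0]+co*P[1],.014]; p=proj(c,q); print(P,((p-[150,45]+.3)*2.7).round())
E
```

```text
[0.54271118 0.26311727 0.10352406] [ 9.85752089e-01  1.68204559e-01 -2.12830838e-04] [ 0.23628828 -1.48445366  0.26941643] [-0.1704313  -0.18914593  0.00132997]
box-rel -7.109458794669902e-05 0.009567409468988819
(-0.041, 0.06) [209. 298.]
(-0.007, 0.045) [326. 348.]
(-0.028, -0.011) [259. 530.]
(0.016, 0.006) [404. 477.]
(0.003, -0.048) [360. 637.]
```

View pics/w12c.png

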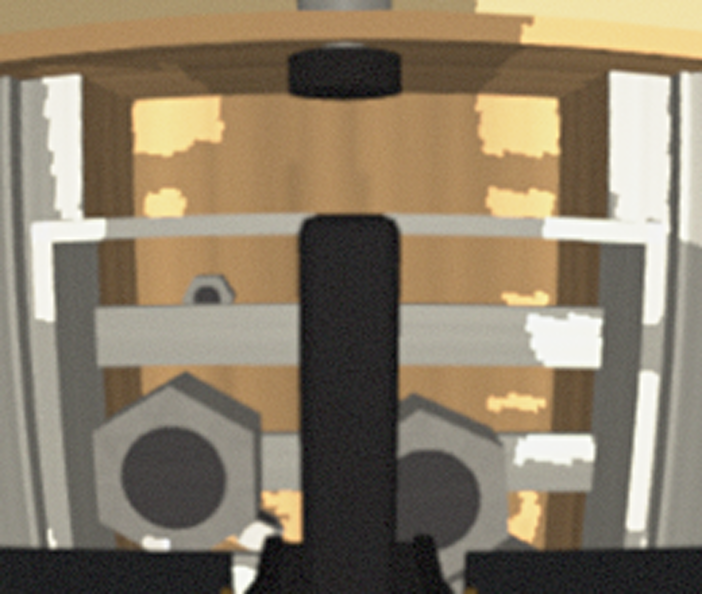

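View pics/sc12c.png

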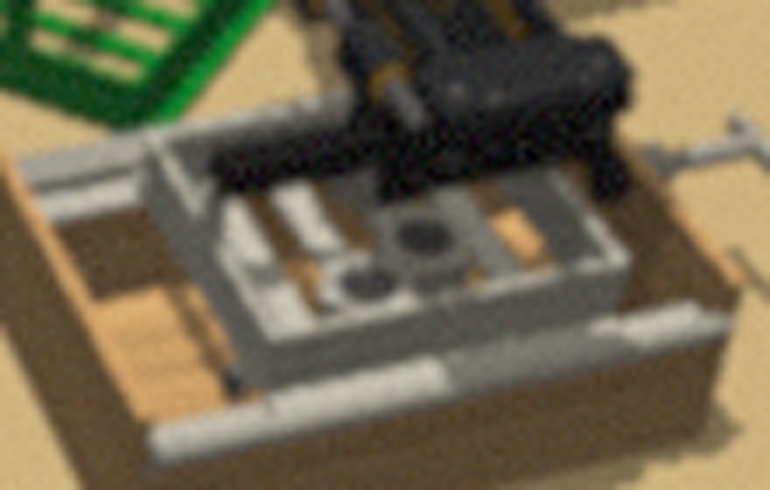

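View pics/t12c.png

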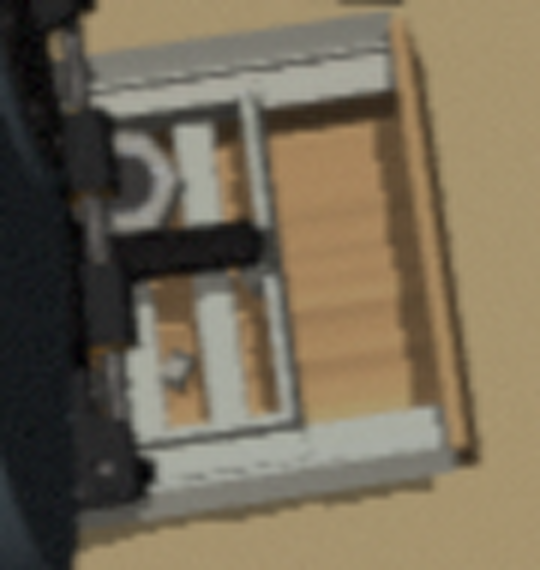

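Emit:
send_rows:
  moves: [0, 0, 0, -0.04, 0.25, 0, -1, 0, 0, 0, -0.09, 0.5, 0, -1, 0, 0, 0, -0.05, 0.25, 0, -1, 0, 0, 0, 0, 0, 0, -1]

```text
time_s: 21.5
position: [0.5404, 0.2755, 0.1035]
tcp_rot: [[-0.169, 0.986, 0.0], [0.986, 0.169, 0.001], [0.001, 0.0, -1.0]]
force: [0.1, 1.2, -0.6]
opening: 0.182
```

```bash
python3 look.py 13
python3 - <<'E'
from h import *
c=load('w13');c['fish']=1
x=np.array([.5439,.2537]);s,co=.1692,.9856
for P in [(-.041,.06),(-.007,.045),(-.028,-.011),(.016,.006),(.003,-.048)]:
    q=[x[0]+co*P[0]-s*P[1],x[1]+s*P[0]+co*P[1],.014]; p=proj(c,q); print(P,((p-[150,45]+.3)*2.7).round())
E
```

```text
[0.54035013 0.275493   0.10353744] [9.85551728e-01 1.69374649e-01 1.39958299e-04] [ 0.05865591  1.23660024 -0.60061045] [ 0.08444613 -0.06311766  0.04257449]
box-rel -0.0003041750149285374 0.02216441453229511
(-0.041, 0.06) [211. 342.]
(-0.007, 0.045) [327. 391.]
(-0.028, -0.011) [261. 568.]
(0.016, 0.006) [404. 517.]
(0.003, -0.048) [360. 672.]
```

View pics/w13c.png

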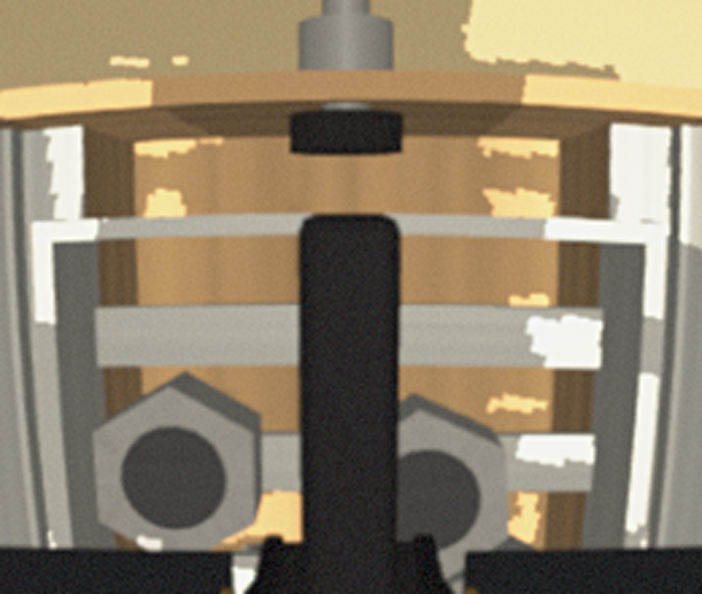

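Emit:
send_rows:
  moves: [0, 0, 0, 0.25, -1.48, 0, -1, 0, 0, 0, 0.25, -1.48, 0, -1, 0, 0, 0, -0.5, 2.96, 0, -1, 0, 0, 0, 0.5, -2.96, 0, -1, 0, 0, 0, -0.5, 2.96, 0, -1, 0, 0, 0, 0.5, -2.96, 0, -1, 0, 0, 0, -0.5, 2.96, 0, -1, 0, 0, 0, 0.5, -2.96, 0, -1, 0, 0, 0, -0.5, 2.96, 0, -1, 0, 0, 0, 0.5, -2.96, 0, -1, 0, 0, 0, 0.12, -0.7, 0, -1, 0, 0, 0, 0, 0, 0, -1, 0, 0, 0, 0, 0, 0, -1]

```text
time_s: 22.9
position: [0.547, 0.2369, 0.1035]
tcp_rot: [[-0.167, 0.986, -0.0], [0.986, 0.167, -0.001], [-0.001, -0.0, -1.0]]
force: [0.4, -1.3, -0.9]
opening: 0.179
```

```bash
python3 look.py 14
python3 - <<'E'
from h import *
d=shot('top','top14')
cv2.imwrite('pics/t14c.png',cv2.resize(d['pixels'][150:245,160:250,::-1],None,fx=6,fy=6,interpolation=cv2.INTER_CUBIC))
c=load('w14');c['fish']=1
x=np.array([.5439,.2537]);s,co=.1692,.9856
for P in [(-.041,.06),(-.007,.045),(-.028,-.011),(.016,.006),(.003,-.048)]:
    q=[x[0]+co*P[0]-s*P[1],x[1]+s*P[0]+co*P[1],.014]; p=proj(c,q); print(P,((p-[150,45]+.3)*2.7).round())
E
```

```text
[0.54699394 0.23689966 0.10352608] [ 9.85887595e-01  1.67408380e-01 -2.90294192e-04] [ 0.36764221 -1.34185747 -0.93524848] [-0.22019503 -0.13932485  0.00482057]
box-rel -0.00028602668213104543 -0.016997311926920562
(-0.041, 0.06) [207. 207.]
(-0.007, 0.045) [326. 257.]
(-0.028, -0.011) [257. 447.]
(0.016, 0.006) [406. 390.]
(0.003, -0.048) [361. 562.]
```

View pics/w14c.png

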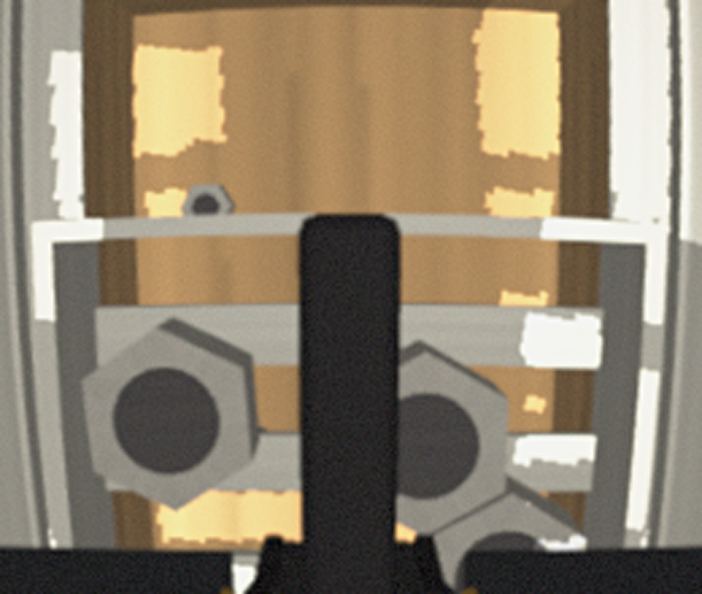

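View pics/t14c.png

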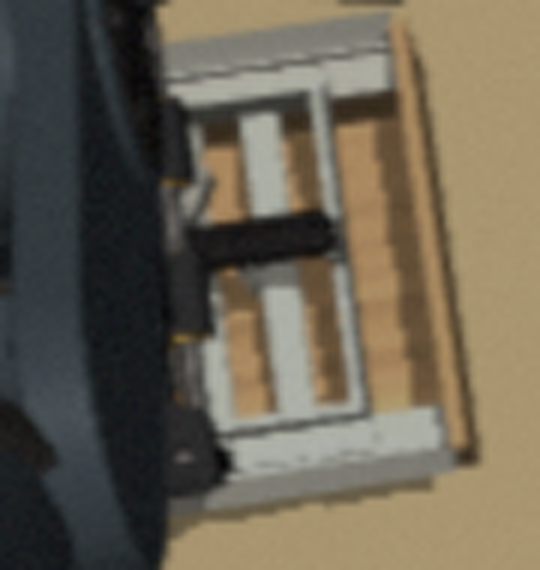

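View pics/sc14c.png

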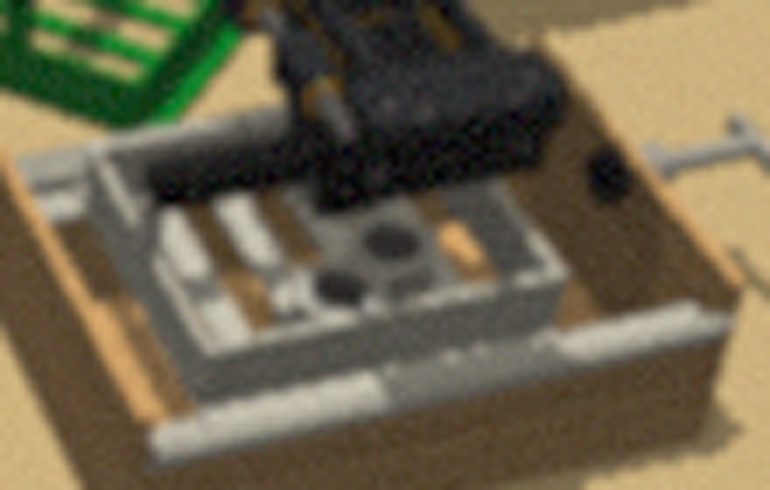

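Emit:
send_rows:
  moves: [0, 0, 0, 0.05, -0.3, 0, -1, 0, 0, 0, 0.1, -0.6, 0, -1, 0, 0, 0, 0.1, -0.6, 0, -1, 0, 0, 0, 0.09, -0.5, 0, -1, 0, 0, 0, 0.05, -0.3, 0, -1, 0, 0, 0, 0, -0.1, 0, -1, 0, 0, 0, 0, 0, 0, -1]

```text
time_s: 23.75
position: [0.5509, 0.2134, 0.1035]
tcp_rot: [[-0.169, 0.986, 0.0], [0.986, 0.169, -0.001], [-0.001, 0.0, -1.0]]
force: [0.4, -0.6, -1.3]
opening: 0.18
```

```bash
python3 look.py 15
python3 - <<'E'
from h import *
c=load('w15');c['fish']=1
x=np.array([.5439,.2537]);s,co=.1692,.9856
for P in [(-.041,.06),(-.007,.045),(-.028,-.011),(.016,.006),(.003,-.048)]:
    q=[x[0]+co*P[0]-s*P[1],x[1]+s*P[0]+co*P[1],.014]; p=proj(c,q); print(P,((p-[150,45]+.3)*2.7).round())
E
```

```text
[0.55088328 0.21343034 0.10354741] [9.85659135e-01 1.68748464e-01 1.58030171e-04] [ 0.40157584 -0.60134502 -1.30415518] [-0.15140792 -0.10732061  0.01794296]
box-rel -0.00042370941600239787 -0.04078674898724832
(-0.041, 0.06) [207. 125.]
(-0.007, 0.045) [327. 174.]
(-0.028, -0.011) [256. 368.]
(0.016, 0.006) [407. 310.]
(0.003, -0.048) [362. 489.]
```

View pics/w15c.png

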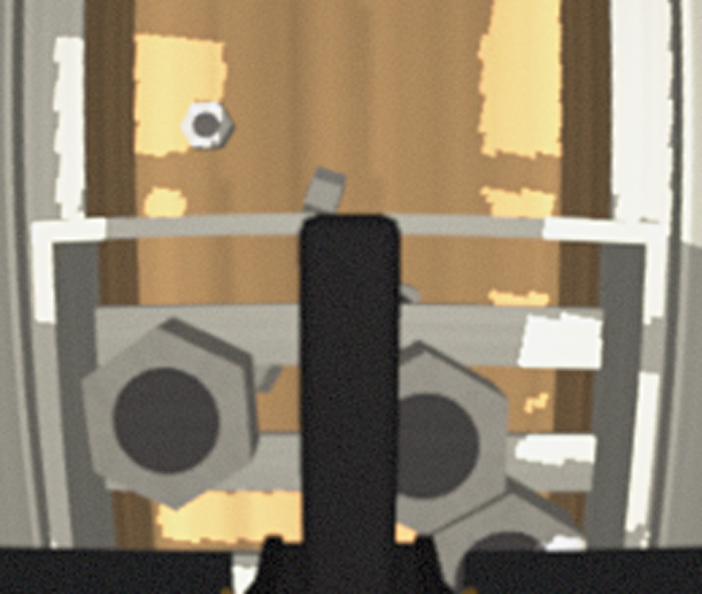

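All five small nuts are now seen on the box floor: A, B, C and D in this view, and E at the -y end in the earlier scene and top pictures. Sliding up towards the stop.

Emit:
send_rows:
  moves: [0, 0, 0, -0.09, 0.5, 0, -1, 0, 0, 0, -0.17, 1, 0, -1, 0, 0, 0, -0.22, 1.3, 0, -1, 0, 0, 0, -0.22, 1.3, 0, -1, 0, 0, 0, -0.21, 1.2, 0, -1, 0, 0, 0, -0.15, 0.9, 0, -1, 0, 0, 0, -0.09, 0.5, 0, -1, 0, 0, 0, 0, 0, 0, -1, 0, 0, 0, 0, 0, 0, -1]

```text
time_s: 24.75
position: [0.539, 0.2815, 0.1035]
tcp_rot: [[-0.169, 0.986, -0.0], [0.986, 0.169, 0.001], [0.001, -0.0, -1.0]]
force: [-0.7, 0.7, -0.8]
opening: 0.173
```

```bash
python3 look.py 16;  python3 - <<'E'
from h import *
d=shot('top','top16')
cv2.imwrite('pics/t16c.png',cv2.resize(d['pixels'][150:245,160:250,::-1],None,fx=6,fy=6,interpolation=cv2.INTER_CUBIC))
E
```

```text
[0.53898149 0.28153781 0.10352721] [ 9.85631768e-01  1.68908297e-01 -6.87253093e-05] [-0.73641162  0.68643436 -0.8076364 ] [ 0.24096969 -0.0226356   0.06216247]
box-rel -0.0006303231260438749 0.028353756409258545
```

View pics/w16c.png

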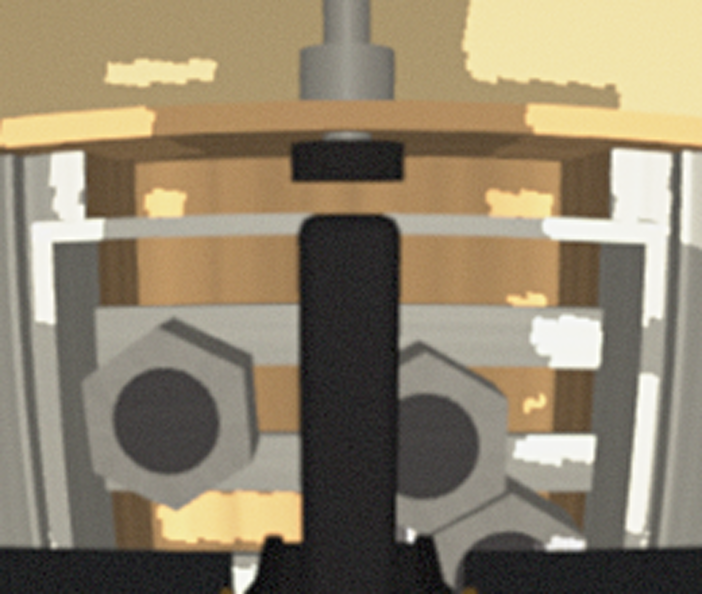

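View pics/t16c.png

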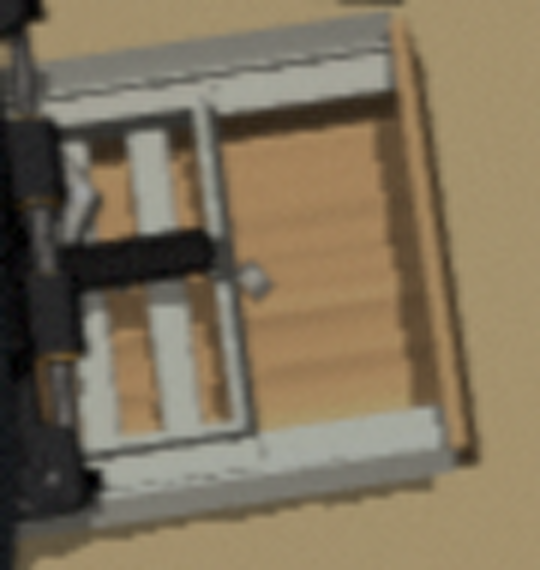

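View pics/sc16c.png

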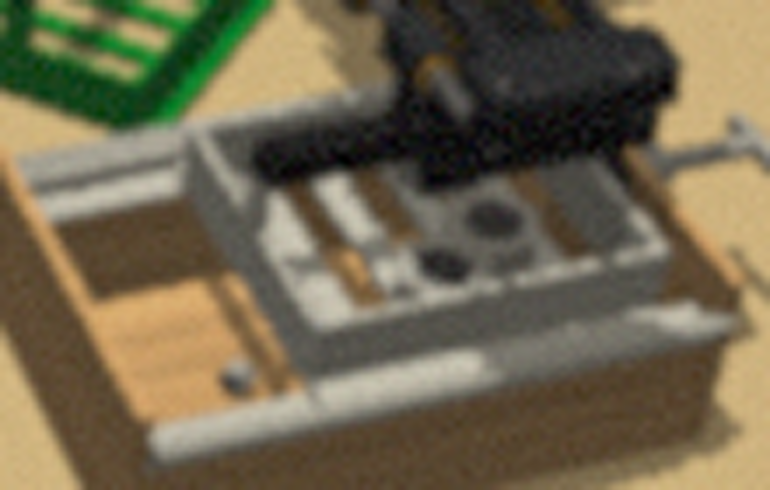

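Emit:
send_rows:
  moves: [0, 0, 0, -0.03, 0.2, 0, -1, 0, 0, 0, -0.03, 0.2, 0, -1, 0, 0, 0, 0, 0, 0, -1]

```text
time_s: 25.2
position: [0.5387, 0.2847, 0.1035]
tcp_rot: [[-0.169, 0.986, 0.0], [0.986, 0.169, -0.0], [-0.0, -0.0, -1.0]]
force: [1.4, -1.3, -0.7]
opening: 0.18
```

Emit:
send_rows:
  moves: [0, 0, 0, -0.02, 0.1, 0, -1, 0, 0, 0, 0, 0, 0, -1]

```text
time_s: 25.4
position: [0.5384, 0.2859, 0.1035]
tcp_rot: [[-0.169, 0.986, 0.0], [0.986, 0.169, -0.0], [-0.0, 0.0, -1.0]]
force: [0.4, -0.6, -0.8]
opening: 0.185
```

Emit:
send_rows:
  moves: [0, 0, 0, -0.01, 0.05, 0, -1, 0, 0, 0, 0, 0, 0, -1]

```text
time_s: 25.6
position: [0.5383, 0.2865, 0.1036]
tcp_rot: [[-0.169, 0.986, 0.0], [0.986, 0.169, 0.0], [0.0, 0.0, -1.0]]
force: [0.2, -1.7, -1.2]
opening: 0.181
```

Emit:
send_rows:
  moves: [0, 0, 0, -0.01, 0.05, 0, -1, 0, 0, 0, 0, 0, 0, -1]

```text
time_s: 25.8
position: [0.5381, 0.2871, 0.1036]
tcp_rot: [[-0.169, 0.986, -0.0], [0.986, 0.169, 0.0], [0.0, -0.0, -1.0]]
force: [-0.3, -1.4, -0.9]
opening: 0.179
```

Emit:
send_rows:
  moves: [0, 0, 0, -0.01, 0.05, 0, -1, 0, 0, 0, 0, 0, 0, -1]

```text
time_s: 26.0
position: [0.538, 0.2876, 0.1036]
tcp_rot: [[-0.169, 0.986, -0.0], [0.986, 0.169, 0.0], [0.0, 0.0, -1.0]]
force: [1.3, -1.0, -1.6]
opening: 0.179
```

Emit:
send_rows:
  moves: [0, 0, 0, -0.01, 0.05, 0, -1, 0, 0, 0, 0, 0, 0, -1]

```text
time_s: 26.2
position: [0.5379, 0.2881, 0.1036]
tcp_rot: [[-0.169, 0.986, -0.0], [0.986, 0.169, 0.0], [0.0, -0.0, -1.0]]
force: [0.4, -1.5, -1.1]
opening: 0.178
```

Emit:
send_rows:
  moves: [0, 0, 0, -0.01, 0.05, 0, -1, 0, 0, 0, 0, 0, 0, -1]

```text
time_s: 26.4
position: [0.5378, 0.2884, 0.1036]
tcp_rot: [[-0.169, 0.986, -0.0], [0.986, 0.169, -0.0], [-0.0, -0.0, -1.0]]
force: [-0.3, -1.3, -1.3]
opening: 0.18
```

Emit:
send_rows:
  moves: [0, 0, 0, -0.01, 0.05, 0, -1, 0, 0, 0, 0, 0, 0, -1]

```text
time_s: 26.6
position: [0.5378, 0.2885, 0.1035]
tcp_rot: [[-0.169, 0.986, -0.0], [0.986, 0.169, -0.001], [-0.001, -0.0, -1.0]]
force: [0.7, -4.8, -0.2]
opening: 0.176
```

Emit:
send_rows:
  moves: [0, 0, 0, -0.01, 0.05, 0, -1, 0, 0, 0, 0, 0, 0, -1]

```text
time_s: 26.8
position: [0.5378, 0.2885, 0.1035]
tcp_rot: [[-0.169, 0.986, 0.0], [0.986, 0.169, -0.002], [-0.002, -0.0, -1.0]]
force: [1.0, -5.1, -0.2]
opening: 0.179
```

Emit:
send_rows:
  moves: [0, 0, 0, -0.01, 0.05, 0, -1, 0, 0, 0, 0, 0, 0, -1]

```text
time_s: 27.0
position: [0.5378, 0.2885, 0.1036]
tcp_rot: [[-0.169, 0.986, 0.0], [0.986, 0.169, -0.003], [-0.003, -0.0, -1.0]]
force: [2.0, -7.1, -1.1]
opening: 0.178
```

Emit:
send_rows:
  moves: [0, 0, 0, -0.02, 0.1, 0, -1, 0, 0, 0, 0, 0, 0, -1, 0, 0, 0, 0, 0, 0, -1, 0, 0, 0, 0, 0, 0, -1, 0, 0, 0, 0, 0, 0, -1]

```text
time_s: 27.5
position: [0.5379, 0.2887, 0.1037]
tcp_rot: [[-0.17, 0.985, 0.0], [0.985, 0.17, -0.004], [-0.004, -0.0, -1.0]]
force: [1.8, -8.3, 0.5]
opening: 0.183
```

```bash
python3 look.py 17
```

```text
[0.53790928 0.2886649  0.10373916] [ 9.85454991e-01  1.69936396e-01 -2.87952002e-04] [ 1.82498428 -8.28171898  0.48526546] [-1.46324603 -0.35291296  0.04327438]
box-rel -0.00048118711213971407 0.035559637526898245
```

View pics/w17c.png

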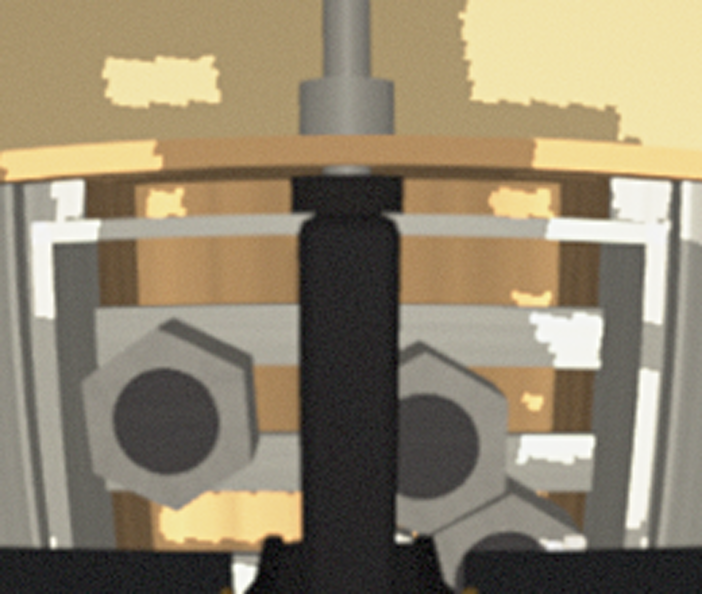

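Emit:
send_rows:
  moves: [0, 0, 0, 0.02, -0.1, 0, -1, 0, 0, 0, 0.01, -0.07, 0, -1, 0, 0, 0, 0, 0, 0, -1, 0, 0, 0, 0, 0, 0, -1]

```text
time_s: 28.0
position: [0.5379, 0.2886, 0.1036]
tcp_rot: [[-0.169, 0.986, 0.0], [0.986, 0.169, -0.001], [-0.001, 0.0, -1.0]]
force: [1.1, -5.9, -0.7]
opening: 0.178
```

Emit:
send_rows:
  moves: [0, 0, 0, 0, 0, 0, -0.5, 0, 0, 0, 0, 0, 0, -0.2, 0, 0, 0, 0, 0, 0, 0, 0, 0, 0, 0, 0, 0, 0.1, 0, 0, 0, 0, 0, 0, 0.1, 0, 0, 0, 0, 0, 0, 0.1, 0, 0, 0, 0, 0, 0, 0.1, 0, 0, 0, 0, 0, 0, 0.1]

```text
time_s: 28.8
position: [0.5376, 0.2893, 0.1035]
tcp_rot: [[-0.169, 0.986, -0.0], [0.986, 0.169, 0.0], [0.0, -0.0, -1.0]]
force: [-0.7, -0.3, 0.1]
opening: 0.546
```

```bash
python3 look.py 18
```

```text
[0.53763552 0.28929598 0.10351458] [ 9.85645071e-01  1.68830647e-01 -8.60973698e-05] [-0.73339055 -0.2589994   0.07642729] [ 0.05111646 -0.05244322  0.01308365]
box-rel -0.000644227193294913 0.03622794927301333
```

View pics/w18c.png

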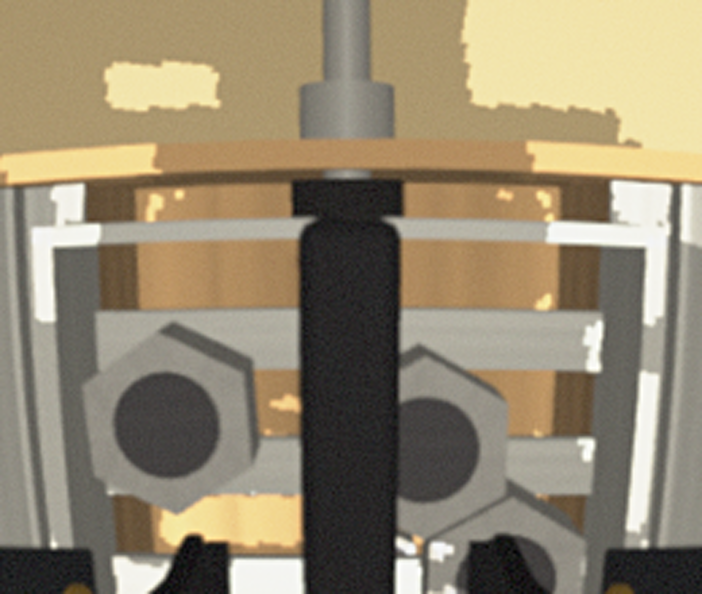

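Emit:
send_rows:
  moves: [0, 0, 0, 0, 0, 0.5, 0.1, 0, 0, 0, 0, 0, 1, 0.1, 0, 0, 0, 0, 0, 2, 0.1, 0, 0, 0, 0, 0, 3, 0.1, 0, 0, 0, 0, 0, 3, 0.1, 0, 0, 0, 0, 0, 3, 0.1, 0, 0, 0, 0, 0, 3, 0.1, 0, 0, 0, -1, -3, 1, 0.1, 0, 0, 0, -1, -4, 0, 0.1, 0, 0, 0, -1, -4, 0, 0.1, 0, 0, 0, -1, -4, 0, 0.1, 0, 0, 0, -1, -4, 0, 0.1, 0, 0, 0, -1, -4, 0, 0.1, 0, 0, 0, -1, -3, 0, 0.1, 0, 0, 0, 0, 0, 0, 0.1, 0, 0, 0, 0, 0, 0, 0.1]

```text
time_s: 30.5
position: [0.4679, 0.0289, 0.2694]
tcp_rot: [[-0.167, 0.986, 0.002], [0.986, 0.167, 0.0], [0.0, 0.002, -1.0]]
force: [-0.8, -0.3, -0.6]
opening: 0.548
```

Run:
```python
from h import *
print(read_state()['position'],read_state()['force'])
d=shot('top','top19'); shot('scene','sc19')
cv2.imwrite('pics/t19c.png',cv2.resize(d['pixels'][140:255,85:250,::-1],None,fx=4.8,fy=4.8,interpolation=cv2.INTER_CUBIC))
```

```text
[0.46785509 0.02890772 0.26941459] [-0.83877604 -0.25258813 -0.57618052]
```

View pics/t19c.png

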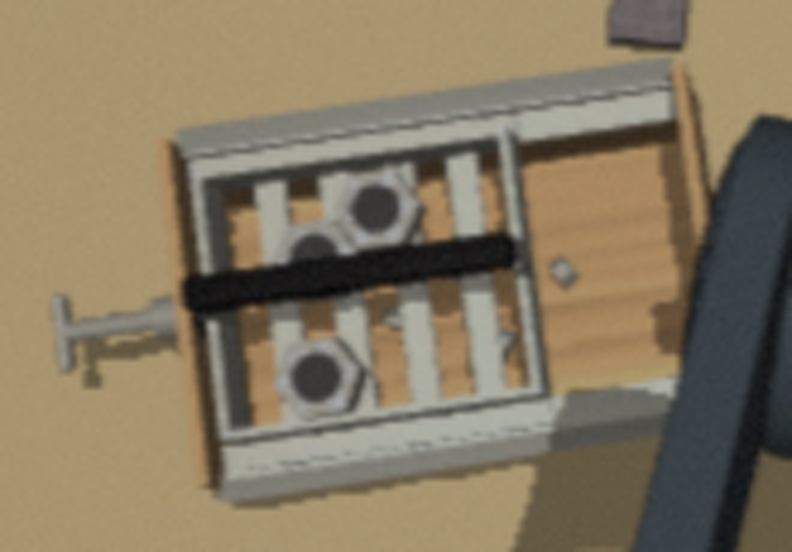

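View pics/sc19.png

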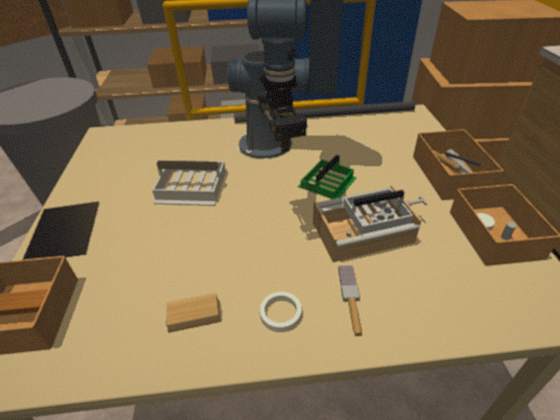

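Run:
```python
from h import *
c=load('top19')
x=np.array([.5439,.2537]);s,co=.1692,.9856
for P in [(-.041,.06),(-.007,.045),(-.028,-.011),(.016,.006),(.003,-.048)]:
    q=[x[0]+co*P[0]-s*P[1],x[1]+s*P[0]+co*P[1],.013]; p=proj(c,q); print(P,((p-[85,140]+.4)*4.8).round())
d=shot('wrist','w19')
cv2.imwrite('pics/t19e.png',cv2.resize(c['pixels'][165:235,120:205,::-1],None,fx=8.5,fy=8.5,interpolation=cv2.INTER_LANCZOS4))
```

```text
(-0.041, 0.06) [365. 392.]
(-0.007, 0.045) [386. 321.]
(-0.028, -0.011) [502. 346.]
(0.016, 0.006) [457. 265.]
(0.003, -0.048) [566. 275.]
```

View pics/t19e.png

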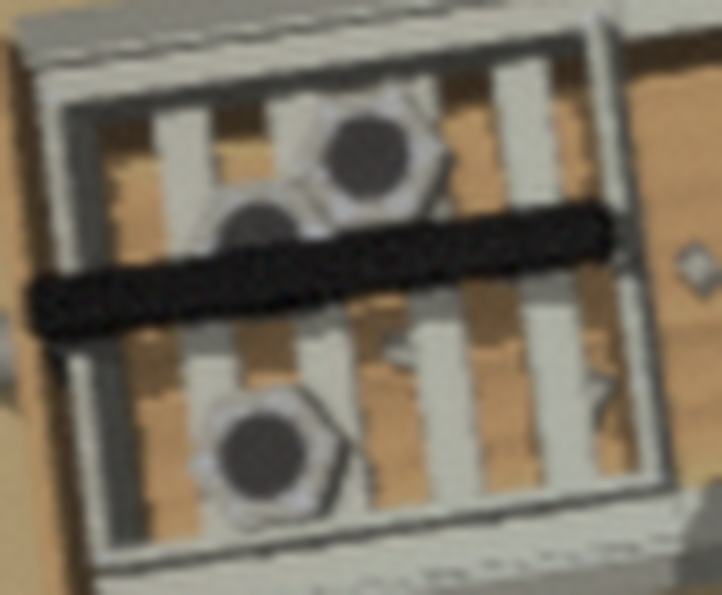

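View pics/w19.png

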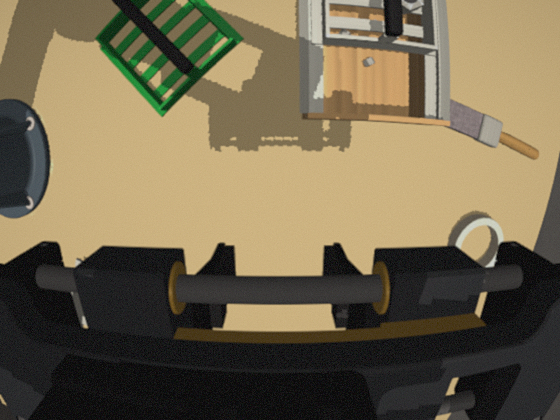

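```bash
python3 -c "
from rig import *
print(hand_in())"
```

```text
the job is handed in; nothing more can be done
None
```

I moved the smaller aluminium sieve onto the rails, shook all five small nuts into the box, pressed the sieve against the stop and let go. The job was handed in at about 30.5 s; no verdict is reported.

- **Sieve:** I carried it level to the box, set it down with about 4 N, and shook it along the rails in six sets of 20–30 mm strokes.
- **Small nuts:** All five were seen on the box floor. Each one stayed fixed to the box while the sieve moved. In the last top picture three match their measured positions. The other two are hidden under a large nut and the handle, but both were seen on the floor before that.
- **Large nuts:** All three are in the sieve, and no small nut is visible on the bars.
- **Stop:** I felt the pad at sieve y of about +35.5 mm, where the picture had predicted it. The peak push I read was about 8 N, held for more than 0.4 s. After I opened the fingers, the wrist picture still showed the sieve against the pad. I did not recheck that gap after pulling the arm away, because the handle hides the pad from above.
- **Bystanders:** The tape, brush and sanding block look unmoved, and the arm is clear of everything.
- **Disagreements:** The top and wrist cameras differed by about 1.3 mm on the box's sideways position; I used the wrist reading. While shaking, the sieve drifted up to about 1.5 mm sideways, so I re-centred it between sets.

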